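# Pry open the brake spares box and refill it with bushings

### The arm

A 6-joint arm with a two-finger parallel gripper is mounted at the origin on the work surface. World frame = base frame: x ahead of the robot, y to its left, z up, the work surface at z = 0. Lengths are in mm, angles in rad, forces in N, time in s.
With the tool pointing down it reaches from about 400 to 925 mm from the base axis. Payload 12.5 kg.
Tool frame: the origin (TCP) lies at the very end of the fingers, on their centre line; the grasp point (between the pads) lies 19 mm behind it (env.grip_point_offset is the distance from the TCP to the grasp point, in mm); z points along the fingers, y is the direction in which the jaws open and shut (so a half turn about z gives the same grasp; the last joint's range is limited). The gripper opens to 95 mm and grips with 3 to 60 N. Pads are 20 mm wide; open, the fingers measure 119 mm over their backs; the gripper's body (75 mm by 180 mm) begins 59 mm behind the grasp point.
Start: joints at [1.074, 0.491, 1.559, -0, 1.092, -0.106], TCP at [238.065, 577.903, 214.661] pointing down, gripper open.
Joint ranges: [-3.1, 3.1], [-0.84, 2.19], [0.05, 2.79], [-1.13, 4.28], [0.06, 2.93], [-2.69, 2.69]. Speed limits (rad/s): [2.22, 2.22, 2.79, 3.14, 3.14, 3.14].

### API

Orientations are given as [roll, pitch, yaw] about the fixed x, y, z axes, in that order (R = Rz(yaw) Ry(pitch) Rx(roll)).
In Python, from cell import env gives the robot as it stands.
- The arm moves only by the tool drive_tool, never from a script. Its argument "commands" is a list of rows, each an object of numbers: "dx", "dy", "dz": the shift along the world's x, y, z in mm; "yaw": the turn about the world's z in degrees. In form: [{"dx": .., "dy": .., "dz": .., "yaw": ..}, ...]. A call has 1 to 5 rows; each row shifts and turns the commanded pose from where the row before left it; what a row does not reach is not made up. A row lasts 1/12 s, in which the tool goes at most 41.7 mm and 7.16 degrees, less where a joint would pass 70% of its speed; a pose out of reach is approached as far as the arm can. A call with a gripper value outside its range is refused whole. "grip" is the opening, from 0 (shut) to 1 (fully open), set as the call begins (left out, the last holds). The fingers move at their own pace and stop on an object; the grip force is fixed at half the most. Time passes only in rows, so rows that do not move let the fingers close. It gives the time, the measured TCP pose, the force and the opening at its end, in the units of the state.
- env.state(): the state, without advancing time (a new reading comes with each control period).
- env.read_camera(name): name is "scene" or "side" or "wrist"; returns the picture (384x512x3 uint8, red, green, blue); there is no depth.
- env.calibration(name): a dict with "intrinsics" (3x3 intrinsics, pixels), "rvec" (rotation vector, rad) and "tvec" (3), from world to camera coordinates, as OpenCV has them. Camera axes: x right, y down, z forward; pixel columns grow to the right and rows downward; lengths in mm; the calibration is good to about 2 mm. A picture is of the moment at which its call begins: read the wrist's pose just before it. calibration takes no time and is no camera call; for the wrist camera it gives the pose at the moment of the call.
- env.job_done(): hands the job in, once; it reports no verdict.
Trained networks look in the newest picture that a camera, given by its name, has taken for a name from the list of things; names that differ only in an ending like _2 or _b are one class to them, and where a whole thing is asked for, a point or a joint stands for the part that bears it (a point fixed in the world has none). Each returns a list of dicts, best first, with "conf" (0 to 1); they miss things now and then, are a little off and sometimes report something else, mostly with a low value. They report only what shows in the picture. A call takes as long as a camera call. They do not tell look-alikes from the thing itself.
- env.trace(query, camera): "pixels" (384x512 bool, what is visible of it) and "pixel" ([column, row] in pixels, amid what is visible of it).
- env.place_of(query, camera): "pixel" ([column, row] in pixels: a listed point, or the origin of a listed thing).
The state is a dict: "t": time; "joints": joint angles; "qvel": joint speeds; "tau": joint torques, N m; "eef_pos": TCP position; "tcp_rot": TCP orientation; "ft_force": force on the tool from outside, world axes, zero at the start; "moment": the same for the moment, N m; "opening": opening from 0.0 (shut) to 1.0 (fully open).
Only numpy, scipy, OpenCV 4.12 (cv2) and the standard library are available. Lean on these libraries where they do the work, as an engineer would, in place of code of your own. Each camera call takes 0.05 s, during which the arm holds its last target.

### The job

Use the pry blade, never the gripper itself, to lever up the flush steel lid of the spares box through the slot in its front wall, and swing the lid up with the blade until it stands fully open, upright or leaning back. Then lay the blade down flat on the rubber mat. Last, pour all six steel bushings from the parts scoop into the open box, and stand the scoop upright on the bench top clear of the box and the mat, leaving the torque wrench, footrest plate and feeler gauges where they are.

Things in the scene. Friction and masses are not known exactly. Their poses are not given: they have to be found in the camera images.
- case: grey painted steel spares box screwed to the bench (it cannot move), 130 (x) x 150 (y) x 60 mm high, open-topped inside under its lid, walls and floor 6 mm thick. Origin: centre of its underside; -x is its front (towards the robot at yaw 0), z up. Two small screw-down ears stick out at the back (+x).
- lid (a joint): opening angle of the flat steel lid (130 x 150 x 6 mm, 0.15 kg, lies on top of the walls flush with their outer faces), hinged along the back (+x) top edge of the box. 0 closed, 1.57 upright, stop at 1.85 (leaning back). Stiff hinge: it stays where it is left; about 2.5 N up at the front edge moves it.
- lid_edge (a point): middle of the lid's front lower edge, 130 mm from the hinge line; moves with the lid. Axes are the lid's: x from front edge to hinge, z out of its upper face.
- lid_hinge (a point): middle of the hinge line, at the back top edge of the box, 60 mm above the bench. The hinge runs along the box's y axis.
- slot (a point): centre of the pry slot, on the outer face of the box's front wall: 70 mm wide (box y), 16 mm high (44 to 60 mm above the bench), straight below the lid's front edge, going through the 6 mm wall into the box. A steel sill as wide as the slot sticks out 16 mm in front, its top at 44 mm; it shows from above. Axes are the box's: x points into the box.
- mat: flat dark rubber mat fixed on the bench, 270 (x) x 130 (y) x 4 mm thick; origin: centre of its underside.
- pry: pry blade, 0.14 kg: dark wooden handle 100 mm long (x), 22 wide (y), 24 high (z), from whose front end a flat steel blade 22 mm wide and 4 mm thick (2.5 mm at the tip) goes 95 mm further in +x, at 12 mm height. Lies on the mat, z up. Origin: centre of the handle's underside; +x points to the blade tip, 145 mm away.
- pry_tip (a point): tip of the pry blade, 145 mm ahead of the handle's middle.
- pry_handle (a point): middle of the pry blade's handle, 12 mm above its underside.
- scoop: aluminium parts scoop, 112 long (x) x 76 wide (y), 0.22 kg: floor 4 mm thick, side walls 36 mm and back wall 40 mm high, no front wall; at the mouth (-x end) the floor ramps up to a lip at x = -62, z = 13 mm. Pieces slide out when it is tipped mouth-down by 60 to 75 degrees. Origin: on its underside below the grip knob, which a strap from the back wall carries; z up.
- scoop_knob (a point): grip point of the scoop: a square upright wooden knob, 24 x 24 mm, from 70 to 112 mm above the scoop's underside, nothing above it; this point is at 92 mm.
- bush0: one of six plain steel bushings (all alike), a 22 mm diameter, 20 mm long cylinder, 30 g, standing in the scoop; origin: centre of one end, z along its axis.
- bush1: one of six plain steel bushings (all alike), a 22 mm diameter, 20 mm long cylinder, 30 g, standing in the scoop; origin: centre of one end, z along its axis.
- bush2: one of six plain steel bushings (all alike), a 22 mm diameter, 20 mm long cylinder, 30 g, standing in the scoop; origin: centre of one end, z along its axis.
- bush3: one of six plain steel bushings (all alike), a 22 mm diameter, 20 mm long cylinder, 30 g, standing in the scoop; origin: centre of one end, z along its axis.
- bush4: one of six plain steel bushings (all alike), a 22 mm diameter, 20 mm long cylinder, 30 g, standing in the scoop; origin: centre of one end, z along its axis.
- bush5: one of six plain steel bushings (all alike), a 22 mm diameter, 20 mm long cylinder, 30 g, standing in the scoop; origin: centre of one end, z along its axis.
- wrench: chrome torque wrench with black grip, 220 mm long, lying beside the work; bystander. Origin: underside, near mid-length.
- footrest: black plastic footrest plate, 150 x 170 x 24 mm, lying on the bench; bystander. Origin: centre of its underside.
- gauge: closed brass feeler gauge set, 100 x 22 x 20 mm, lying behind the box; bystander. Origin: centre of its underside.
Things that resemble listed ones, but are neither listed nor needed, are in the scene too. Leave any turquoise look-alike of the scoop alone. Leave any red look-alike of the case alone.

How it is judged:
By the outcome, as a careful person would: the job done as asked, in the order asked, and still so for the second after the job is handed in, with the robot touching nothing.
It also fails if it takes over 72 s, if anything falls off the work surface, if the arm or the gripper's body presses on something with over 40 N, if the wrist force passes 120 N, or if a joint passes its speed limit or range.

## Working session

There is one attempt and no reset: what is moved stays moved. The work goes in short steps, Python scripts to look and compute and a tool call to move; the robot and the scene stay as the last step left them, time stands still between calls to the robot, and variables do not carry over. Pictures are saved under pics/ and viewed, and the job is handed in when it is done.

Besides the shell and the picture viewer there is one more tool, called after "Emit:" by a JSON object that holds its "op" and its "data", one argument or row to a line. drive_tool: Moves the arm, as the interface text tells. Its arguments: {"type":"object","properties":{"commands":{"type":"array"},"grip":{"type":"number"}},"required":["commands"]}

```bash
ls; mkdir -p pics; cat > h.py <<'E'
import numpy as np, cv2
from cell import env
def cal(n):
    c=env.calibration(n); K=np.array(c['intrinsics'],float); R=cv2.Rodrigues(np.array(c['rvec'],float))[0]; t=np.array(c['tvec'],float).reshape(3); return K,R,t
def ray(n,px,c=None):
    K,R,t=c or cal(n); d=R.T@np.linalg.inv(K)@np.array([px[0],px[1],1.]); return -R.T@t,d/np.linalg.norm(d)
def atz(n,px,z,c=None):
    o,d=ray(n,px,c); return o+d*(z-o[2])/d[2]
def proj(n,P,c=None):
    K,R,t=c or cal(n); q=(R@np.atleast_2d(P).T).T+t; q=q@K.T; return q[:,:2]/q[:,2:]
def tri(obs):
    A=np.zeros((3,3));b=np.zeros(3)
    for o,d in obs:
        M=np.eye(3)-np.outer(d,d);A+=M;b+=M@o
    return np.linalg.solve(A,b)
def save(n,name,scale=1.5):
    im=env.read_camera(n); cv2.imwrite('pics/raw_'+name+'.png',im[:,:,::-1]); o=cv2.resize(im[:,:,::-1],None,fx=scale,fy=scale,interpolation=cv2.INTER_CUBIC); cv2.imwrite('pics/'+name+'.png',o); return im
E
python3 - <<'E'
from h import *
s=env.state(); print(s); print(env.grip_point_offset)
for n in ['scene','side','wrist']:
    save(n,n+'0'); K,R,t=cal(n); print(n,K.tolist(),(-R.T@t).round(), R[2].round(2))
for q in ['case','slot','lid_edge','lid_hinge','mat','pry','pry_tip','pry_handle','scoop','scoop_knob','wrench','footrest','gauge']:
    for n in ['scene','side']:
        r=env.place_of(q,n); print(q,n,[(np.round(x['pixel'],1).tolist(),round(x['conf'],2)) for x in r[:4]])
print(env.state()['t'])
E
```

```text
pics
{'t': 0.0, 'joints': array([ 1.07437264e+00,  4.91551907e-01,  1.55945877e+00, -4.82673449e-06,
        1.09169015e+00, -1.05565251e-01]), 'qvel': array([ 0.00154669,  0.00147751, -0.00025158,  0.00125636, -0.00013464,
        0.00162842]), 'tau': array([-4.26566512e-04, -6.12640572e+01, -2.58187419e+01,  6.92199077e-02,
        4.81659151e-02, -1.29475206e-04]), 'eef_pos': array([237.95594527, 577.66269517, 214.06329031]), 'tcp_rot': array([-3.14049019e+00, -1.12510824e-04,  2.75073638e+00]), 'ft_force': array([-0.04212861, -0.73263765,  0.13419249]), 'moment': array([ 0.03713365, -0.01086635,  0.06503673]), 'opening': 1.0043528115515599}
18.8
scene [[394.679314123346, 0.0, 252.46098707071357], [0.0, 394.679314123346, 195.07301442713603], [0.0, 0.0, 1.0]] [878. 510. 985.] [-0.3  -0.48 -0.83]
side [[382.33802821570197, 0.0, 258.7078809181468], [0.0, 382.33802821570197, 193.32600008542872], [0.0, 0.0, 1.0]] [322. 622. 811.] [ 0.21 -0.64 -0.74]
wrist [[264.885388498045, 0.0, 252.75061774804163], [0.0, 264.885388498045, 189.75303600047687], [0.0, 0.0, 1.0]] [172. 605. 385.] [ 0.23 
[... 679 characters left out ...]
[([246.9, 134.4], 0.76)]
pry side [([324.6, 163.1], 0.68)]
pry_tip scene [([209.1, 148.1], 0.96), ([264.1, 216.9], 0.73)]
pry_tip side [([275.5, 144.1], 0.59)]
pry_handle scene [([244.9, 133.4], 0.7)]
pry_handle side [([318.6, 156.1], 0.69)]
scoop scene [([372.0, 231.1], 0.81)]
scoop side [([330.5, 317.3], 0.74), ([243.9, 316.8], 0.64), ([246.5, 324.3], 0.21)]
scoop_knob scene [([379.9, 213.4], 0.8)]
scoop_knob side [([335.6, 295.1], 0.69), ([242.0, 296.0], 0.68)]
wrench scene [([160.0, 167.4], 0.69)]
wrench side [([232.7, 133.0], 0.59)]
footrest scene [([259.3, 330.8], 0.97)]
footrest side [([141.0, 287.3], 0.72)]
gauge scene [([183.2, 246.9], 0.66)]
gauge side [([179.2, 198.0], 0.69)]
1.45
```

View pics/scene0.png

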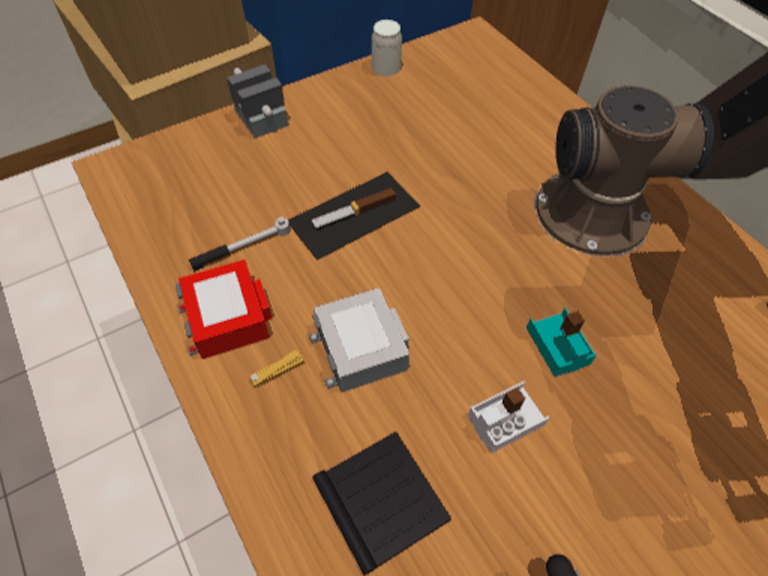

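View pics/side0.png

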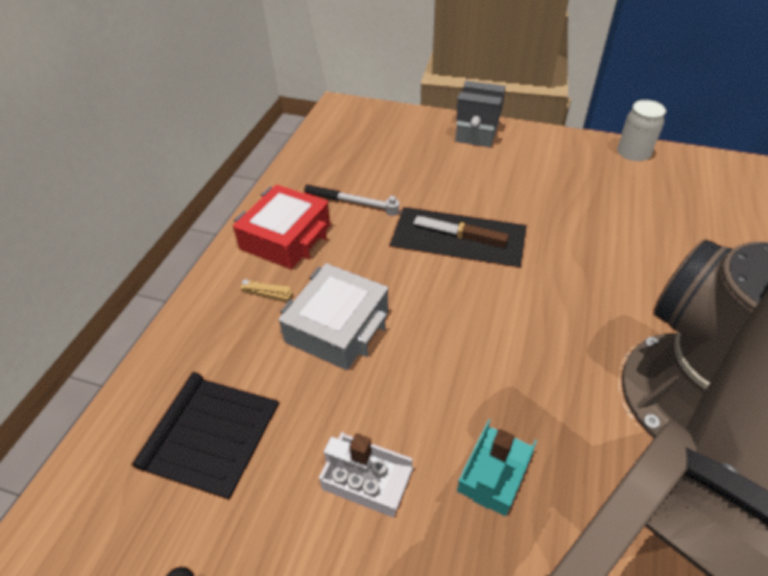

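View pics/wrist0.png

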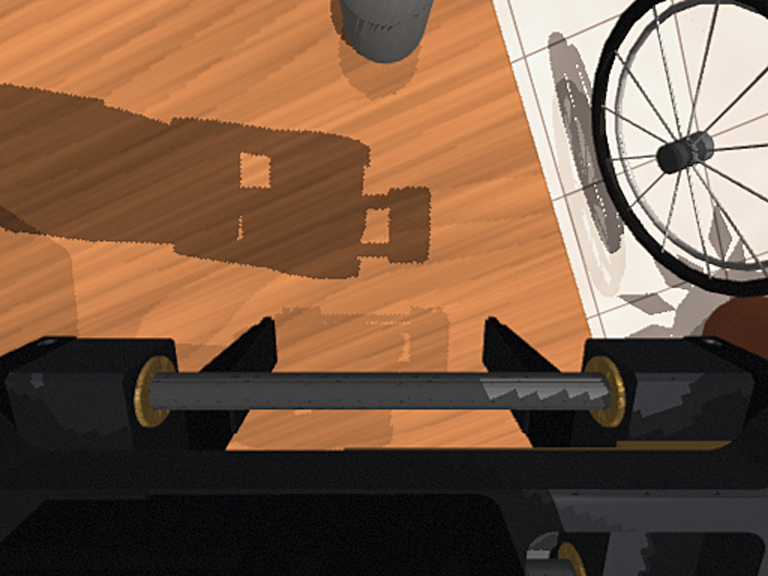

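Candidates, by raw scene pixel:
- **Case:** grey (240,225), against the red look-alike (150,205). I choose grey.
- **Scoop:** aluminium with bushings (340,277), against the turquoise look-alike (374,228). I choose aluminium.
- **Pry:** the one on the mat (235,138). There is only one.

Now I'll measure them.

```bash
cat > m1.py <<'E'
from h import *
import pickle
T={}
for q in ['case','lid','mat','pry','scoop','wrench','bush0']:
    for n in ['scene','side']:
        r=env.trace(q,n); T[q,n]=[(x['conf'],x['pixel'],x['pixels']) for x in r]
        print(q,n,[(np.round(x['pixel'],0).tolist(),round(x['conf'],2),int(np.sum(x['pixels']))) for x in r[:6]])
pickle.dump(T,open('T.pkl','wb'))
P={'slot':((259.8,215.4),(246.5,215.5)),'hinge':((217.3,229.7),(202.,193.8)),'tip':((209.1,148.1),(275.5,144.1)),'handle':((244.9,133.4),(318.6,156.1)),'mat':((234,141.6),(307.5,159.3)),'footrest':((259.3,330.8),(141,287.3)),'gauge':((183.2,246.9),(179.2,198)),'wrench':((160,167.4),(232.7,133))}
for k,(a,b) in P.items(): print(k,tri([ray('scene',a),ray('side',b)]).round(1))
for s,d in(((372,231.1),(330.5,317.3)),((379.9,213.4),(335.6,295.1))): print('turq',tri([ray('scene',s),ray('side',d)]).round(1))
print('knob side z92',atz('side',(242,296),92), 'scoop z0',atz('side',(243.9,316.8),0))
print('red',[proj(n,[[0,0,0]]).round() for n in('scene','side')])
E
python3 m1.py
```

```text
case scene [([239.0, 228.0], 0.95, 3109), ([148.0, 207.0], 0.61, 2987), ([157.0, 166.0], 0.2, 421)]
case side [([227.0, 210.0], 0.91, 3358), ([185.0, 153.0], 0.85, 2568)]
lid scene [([236.0, 221.0], 0.9, 2381), ([148.0, 202.0], 0.6, 2186)]
lid side [([186.0, 142.0], 0.81, 1536), ([222.0, 202.0], 0.71, 2401)]
mat scene [([233.0, 146.0], 0.6, 2044)]
mat side [([304.0, 160.0], 0.59, 2124)]
pry scene [([241.0, 138.0], 0.94, 439)]
pry side [([317.0, 156.0], 0.77, 527)]
scoop scene [([345.0, 281.0], 0.66, 74), ([336.0, 276.0], 0.59, 1206), ([237.0, 220.0], 0.39, 2433)]
scoop side [([242.0, 309.0], 0.72, 1753), ([331.0, 312.0], 0.7, 1885)]
wrench scene [([154.0, 163.0], 0.58, 463)]
wrench side [([234.0, 130.0], 0.68, 450), ([224.0, 212.0], 0.59, 3311)]
bush0 scene [([242.0, 137.0], 0.65, 409), ([343.0, 280.0], 0.59, 89), ([329.0, 288.0], 0.56, 68), ([253.0, 334.0], 0.33, 4838)]
bush0 side [([245.0, 328.0], 0.67, 115), ([226.0, 318.0], 0.53, 91), ([252.0, 310.0], 0.45, 106), ([236.0, 322.0], 0.41, 99), ([244.0, 309.0], 0.28, 1837)]
slot [551.3  32.9  31. ]
hinge [680.4  22.6  59.4]
tip [ 556.4 -264.2   29.3]
handle [ 418.5 -273.3    9.3]
mat [ 453.7 -287.   -24.9]
footrest [718.7 298.6  22.2]
gauge [774.8 -13.  -19. ]
wrench [ 715.5 -298.1    5.5]
turq [290.1 225.1  -7.4]
turq [292.4 221.7  88.1]
knob side z92 [475.01522393 282.77264022  92.        ] scoop z0 [474.26707237 285.52609879   0.        ]
red [array([[394., 141.]]), array([[467., 264.]])]
```

```bash
python3 - <<'E'
import cv2
a=cv2.imread('pics/raw_scene0.png'); b=cv2.imread('pics/raw_side0.png')
import numpy as np
def c(im,x0,y0,w,h,s): return cv2.resize(im[y0:y0+h,x0:x0+w],(int(w*s),int(h*s)),interpolation=cv2.INTER_CUBIC)
o=np.vstack([np.hstack([c(a,195,100,100,75,4),c(b,260,120,100,75,4)]),np.hstack([c(a,200,185,100,75,4),c(b,180,165,100,75,4)])])
cv2.imwrite('pics/crop1.png',o)
o=np.hstack([c(a,300,240,80,70,5),c(b,205,280,80,70,5)]);cv2.imwrite('pics/crop2.png',o)
E
```

```text
(no output)
```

View pics/crop1.png

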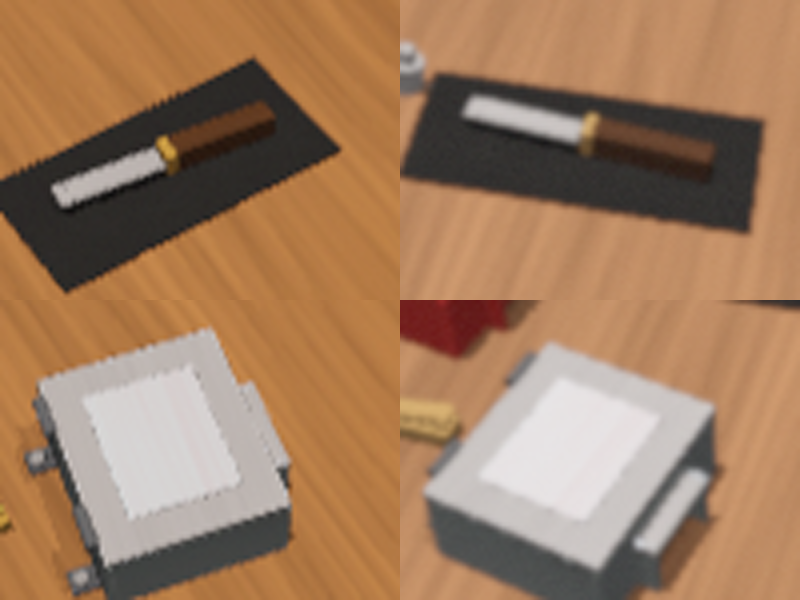

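View pics/crop2.png

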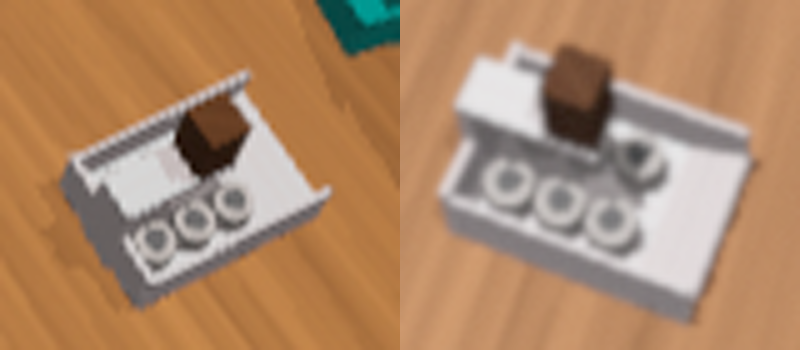

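```bash
cat > m2.py <<'E'
from h import *
from scipy.optimize import least_squares
def fit(model,obs,x0):
    # model: Nx3 local pts; obs: dict cam->list px (None skip)
    cs={n:cal(n) for n in obs}
    def res(p):
        c,s=np.cos(p[2]),np.sin(p[2]); W=model@np.array([[c,s,0],[-s,c,0],[0,0,1]])+[p[0],p[1],0]
        r=[]
        for n in obs:
            q=proj(n,W,cs[n])
            for a,b in zip(q,obs[n]):
                if b is not None: r+=list(a-b)
        return np.array(r)
    s=least_squares(res,x0); print(s.x[:2].round(1),np.degrees(s.x[2]).round(2),'rms px',np.sqrt(np.mean(s.fun**2)).round(2)); return s
# lid corners top z66: back(-y),front.. world yaw~0: order front-right? local (+-65,+-75)
m=np.array([[65,-75,66],[-65,-75,66],[-65,75,66],[65,75,66.]])
print('case',fit(m,{'scene':[(209.5,205),(252.5,192.5),(272,236.3),(227,250.5)],'side':[(217,175.8),(258.3,192),(230,232.5),(187,213)]},[615,20,0]).fun.round(1))
m=np.array([[145,0,14.+4],[50,0,28],[-50,0,28]])
print('pry',fit(m,{'scene':[(210,148.7),(237.5,137.5),(261.2,127.)],'side':[(277.5,147),(307.5,153.2),(338,158)]},[415,-270,0]).fun.round(1))
m=np.array([[135,65,4],[135,-65,4],[-135,-65,4],[-135,65,4.]])
print('mat',fit(m,{'scene':[(212,173),None,(258.5,114.5),(280,137.2)],'side':[None,(269,138.5),(350.5,150.5),(347.2,178)]},[450,-270,0]).fun.round(1))
# scoop: knob top centre, wall top front ends, back bottom
print('knob',atz('scene',(344.4,263.6),112),atz('side',(242,293),112))
A=lambda n,x,y,z:print(n,atz(n,(x,y),z).round(0)[:2])
A('scene',300+248/5,240+72/5,36);A('scene',300+330/5,240+190/5,36);A('scene',300+140/5,240+308/5,0);A('scene',300+72/5,240+158/5,36)
A('side',205+350/5,280+135/5,36);A('side',205+293/5,280+320/5,0);A('side',205+45/5,280+195/5,36)
E
python3 m2.py
```

```text
[614.3  34.9] -10.66 rms px 0.78
case [-0.   0.   1.  -0.9  1.6 -0.7 -0.2  0.7  0.  -0.5  0.4 -0.8 -0.5 -0.5
 -1.7 -0.2]
[ 407.2 -258.6] -2.74 rms px 1.07
pry [ 0.4  1.  -0.9 -0.3  2.2 -0.4 -0.6 -0.2 -1.1 -2.2  0.7  0.3]
[ 458.4 -261.1] 3.32 rms px 0.64
mat [-0.3  0.5  0.1 -0.2  1.   0.1 -1.1 -1.1  0.7 -0.8  0.2  0.3]
knob [475.81543469 291.3569473  112.        ] [472.87252244 286.04372529 112.        ]
scene [412. 259.]
scene [419. 332.]
scene [527. 324.]
scene [521. 250.]
side [410. 260.]
side [415. 330.]
side [526. 323.]
```

Emit:
{"op": "drive_tool", "data": {
  "commands": [
    {"dx": 18,"dy": -34,"dz": 0,"yaw": 1},
    {"dx": 18,"dy": -34,"dz": 0,"yaw": 1},
    {"dx": 18,"dy": -34,"dz": 0,"yaw": 1},
    {"dx": 18,"dy": -34,"dz": 0,"yaw": 1},
    {"dx": 18,"dy": -34,"dz": 0,"yaw": 1}
  ],
  "grip": 1
}}

```text
t: 2.57
eef_pos: [328.5, 406.3, 214.8]
tcp_rot: [3.141, 0.0, 2.839]
ft_force: [1.1, 0.1, -0.1]
opening: 0.998
```

Emit:
{"op": "drive_tool", "data": {
  "commands": [
    {"dx": 18,"dy": -34,"dz": 0,"yaw": 1},
    {"dx": 18,"dy": -34,"dz": 0,"yaw": 1},
    {"dx": 18,"dy": -34,"dz": 0,"yaw": 1},
    {"dx": 18,"dy": -34,"dz": 0,"yaw": 1},
    {"dx": 18,"dy": -34,"dz": 0,"yaw": 1}
  ]
}}

```text
t: 2.98
eef_pos: [418.6, 236.2, 214.9]
tcp_rot: [3.141, 0.001, 2.926]
ft_force: [0.5, 0.6, 0.9]
opening: 1.0
```

Emit:
{"op": "drive_tool", "data": {
  "commands": [
    {"dx": 18,"dy": -34,"dz": 0,"yaw": 1},
    {"dx": 18,"dy": -34,"dz": 0,"yaw": 1},
    {"dx": 18,"dy": -34,"dz": 0,"yaw": 1},
    {"dx": 18,"dy": -34,"dz": 0,"yaw": 1},
    {"dx": 18,"dy": -34,"dz": 0,"yaw": 1}
  ]
}}

```text
t: 3.4
eef_pos: [508.7, 66.0, 214.9]
tcp_rot: [3.141, 0.0, 3.013]
ft_force: [0.1, 0.5, 0.3]
opening: 1.002
```

Emit:
{"op": "drive_tool", "data": {
  "commands": [
    {"dx": 16,"dy": -34,"dz": 0,"yaw": 1},
    {"dx": 16,"dy": -34,"dz": 0,"yaw": 1},
    {"dx": -15,"dy": -37,"dz": 0,"yaw": 1},
    {"dx": -15,"dy": -37,"dz": 0,"yaw": 1},
    {"dx": -15,"dy": -37,"dz": 0,"yaw": 1}
  ]
}}

```text
t: 3.82
eef_pos: [494.3, -112.7, 214.5]
tcp_rot: [3.141, -0.0, 3.101]
ft_force: [-0.1, 0.2, -0.9]
opening: 1.005
```

Emit:
{"op": "drive_tool", "data": {
  "commands": [
    {"dx": -15,"dy": -37,"dz": -10,"yaw": 0},
    {"dx": -15,"dy": -37,"dz": -10,"yaw": 0},
    {"dx": -15,"dy": -37,"dz": -10,"yaw": 0},
    {"dx": -15,"dy": -37,"dz": -10,"yaw": 0},
    {"dx": 0,"dy": 0,"dz": -10,"yaw": 0}
  ]
}}

```text
t: 4.23
eef_pos: [433.2, -264.4, 164.3]
tcp_rot: [-3.14, 0.001, 3.095]
ft_force: [-0.5, 0.1, 0.3]
opening: 1.001
```

```bash
python3 - <<'E'
from h import *
save('wrist','w1'); c=cal('wrist'); print(env.state()['eef_pos'].round(1))
for q,z in (('pry_tip',18),('pry_handle',16),('pry',4)):
    r=env.place_of(q,'wrist'); print(q,[(np.round(x['pixel'],1).tolist(),round(x['conf'],2),atz('wrist',x['pixel'],z,c).round(1)) for x in r[:2]])
im=save('scene','s1')
for q,z in (('pry_tip',18),('pry_handle',16)):
    r=env.place_of(q,'scene'); print(q,[(np.round(x['pixel'],1).tolist(),round(x['conf'],2),atz('scene',x['pixel'],z).round(1)) for x in r[:2]])
E
```

```text
[ 433.3 -261.5  162.6]
pry_tip []
pry_handle [([252.4, 162.3], 0.89, array([ 410.4, -261. ,   16. ])), ([251.6, 197.2], 0.62, array([ 454.1, -264. ,   16. ]))]
pry [([251.8, 161.5], 0.67, array([ 411.1, -261.8,    4. ]))]
pry_tip [([208.6, 147.6], 0.71, array([ 552.9, -276.2,   18. ]))]
pry_handle [([253.0, 133.4], 0.96, array([ 396.8, -257.4,   16. ]))]
```

View pics/w1.png

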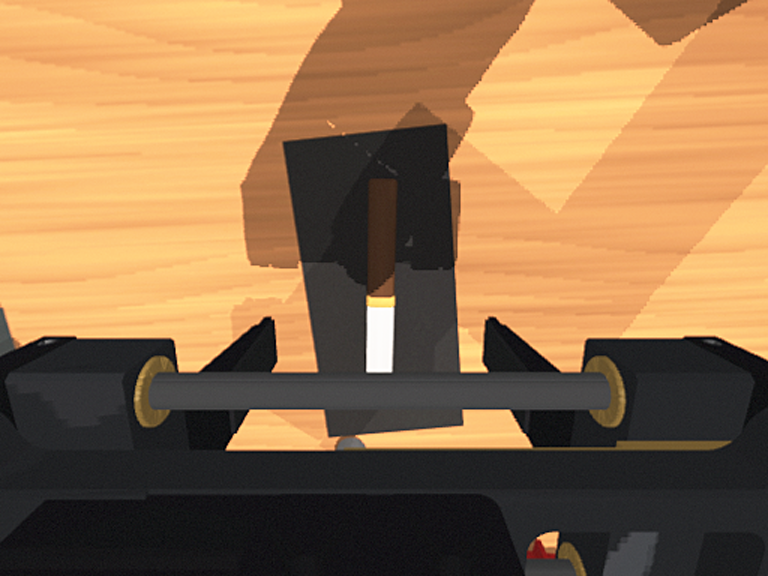

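```bash
python3 - <<'E'
from h import *
for p,z in (((383,180),28),((381.5,297),28),((379.5,370),18),((396,180),28),((370,180),28),((285,142),4),((446,125),4),((462,425),4),((329,437),4)): print(p,atz('wrist',(p[0]/1.5,p[1]/1.5),z).round(1))
print(env.state()['eef_pos'],env.state()['tcp_rot'])
E
```

```text
(383, 180) [ 364.  -252.8   28. ]
(381.5, 297) [ 455.3 -257.3   28. ]
(379.5, 370) [ 524.8 -261.6   18. ]
(396, 180) [ 364.4 -243.    28. ]
(370, 180) [ 363.7 -262.5   28. ]
(285, 142) [ 332.  -328.8    4. ]
(446, 125) [ 324.4 -201.8    4. ]
(462, 425) [ 592.1 -185.7    4. ]
(329, 437) [ 600.4 -313.     4. ]
[ 435.78759276 -258.16039543  165.31792935] [-3.14114497e+00  8.18709223e-04  3.10178869e+00]
```

Emit:
{"op": "drive_tool", "data": {
  "commands": [
    {"dx": 7,"dy": 0,"dz": -35,"yaw": -0.5},
    {"dx": 0,"dy": 0,"dz": -40,"yaw": 0},
    {"dx": 0,"dy": 0,"dz": -40,"yaw": 0},
    {"dx": 0,"dy": 0,"dz": -30,"yaw": 0},
    {"dx": 0,"dy": 0,"dz": -11,"yaw": 0}
  ]
}}

```text
t: 5.0
eef_pos: [441.5, -257.4, 5.7]
tcp_rot: [3.139, -0.003, 3.093]
ft_force: [0.7, -0.3, -0.3]
opening: 1.003
```

Emit:
{"op": "drive_tool", "data": {
  "commands": [
    {"dx": 0,"dy": 0,"dz": 0,"yaw": 0},
    {"dx": 0,"dy": 0,"dz": 0,"yaw": 0},
    {"dx": 0,"dy": 0,"dz": 0,"yaw": 0},
    {"dx": 0,"dy": 0,"dz": 0,"yaw": 0},
    {"dx": 0,"dy": 0,"dz": 0,"yaw": 0}
  ],
  "grip": 0
}}

```text
t: 5.42
eef_pos: [442.7, -259.5, 10.2]
tcp_rot: [-3.14, 0.002, 3.091]
ft_force: [0.2, 0.4, 0.0]
opening: 0.702
```

Emit:
{"op": "drive_tool", "data": {
  "commands": [
    {"dx": 0,"dy": 0,"dz": 0,"yaw": 0},
    {"dx": 0,"dy": 0,"dz": 0,"yaw": 0},
    {"dx": 0,"dy": 0,"dz": 0,"yaw": 0}
  ]
}}

```text
t: 5.67
eef_pos: [442.2, -259.2, 9.0]
tcp_rot: [-3.141, 0.001, 3.091]
ft_force: [-0.0, -1.4, 0.5]
opening: 0.492
```

Emit:
{"op": "drive_tool", "data": {
  "commands": [
    {"dx": 0,"dy": 0,"dz": 0,"yaw": 0},
    {"dx": 0,"dy": 0,"dz": 0,"yaw": 0},
    {"dx": 0,"dy": 0,"dz": 0,"yaw": 0},
    {"dx": 0,"dy": 0,"dz": 0,"yaw": 0},
    {"dx": 0,"dy": 0,"dz": 0,"yaw": 0}
  ]
}}

```text
t: 6.08
eef_pos: [442.1, -259.2, 8.6]
tcp_rot: [3.142, 0.0, 3.091]
ft_force: [0.5, -0.1, 0.0]
opening: 0.229
```

Emit:
{"op": "drive_tool", "data": {
  "commands": [
    {"dx": 0,"dy": 0,"dz": 0,"yaw": 0},
    {"dx": 0,"dy": 0,"dz": 0,"yaw": 0},
    {"dx": 0,"dy": 0,"dz": 15,"yaw": 0},
    {"dx": 0,"dy": 0,"dz": 40,"yaw": 0},
    {"dx": 0,"dy": 0,"dz": 40,"yaw": 0}
  ]
}}

```text
t: 6.5
eef_pos: [441.1, -258.4, 103.6]
tcp_rot: [3.139, -0.004, 3.091]
ft_force: [0.2, -1.2, -1.7]
opening: 0.231
```

```bash
python3 - <<'E'
from h import *
save('wrist','w2'); a=save('scene','s2'); b=save('side','d2')
c=lambda im,x0,y0:cv2.resize(im[y0:y0+90,x0:x0+120,::-1],None,fx=3.3,fy=3.3,interpolation=cv2.INTER_CUBIC)
cv2.imwrite('pics/s2c.png',np.hstack([c(a,170,80),c(b,250,90)])); print(env.state())
E
```

```text
{'t': 6.65, 'joints': array([-6.58968166e-01,  4.81266280e-01,  1.94740609e+00,  1.98437259e-04,
        7.08128697e-01, -2.17956677e+00]), 'qvel': array([-0.00020294,  0.06063568,  0.04353854, -0.00069716, -0.03662813,
        0.00171333]), 'tau': array([ 1.00803757e-01, -5.66555965e+01, -1.96872425e+01, -6.47373917e-02,
        6.03388902e-01, -1.82903201e-03]), 'eef_pos': array([ 442.91311651, -259.61912413,  105.88978474]), 'tcp_rot': array([-3.13895901,  0.00400499,  3.09124979]), 'ft_force': array([ 0.01976683,  0.13969484, -1.29330482]), 'moment': array([ 0.03165253, -0.05254981,  0.03153943]), 'opening': 0.2300763000686174}
```

View pics/s2c.png

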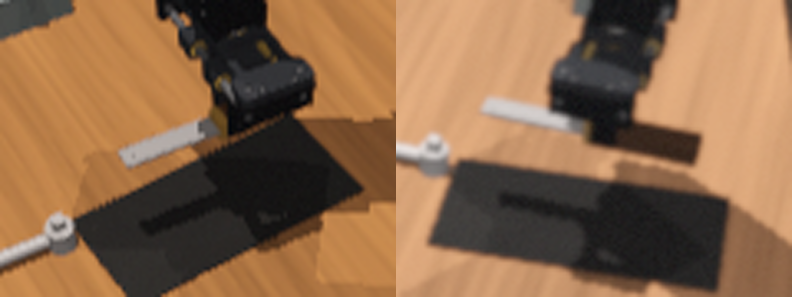

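View pics/w2.png

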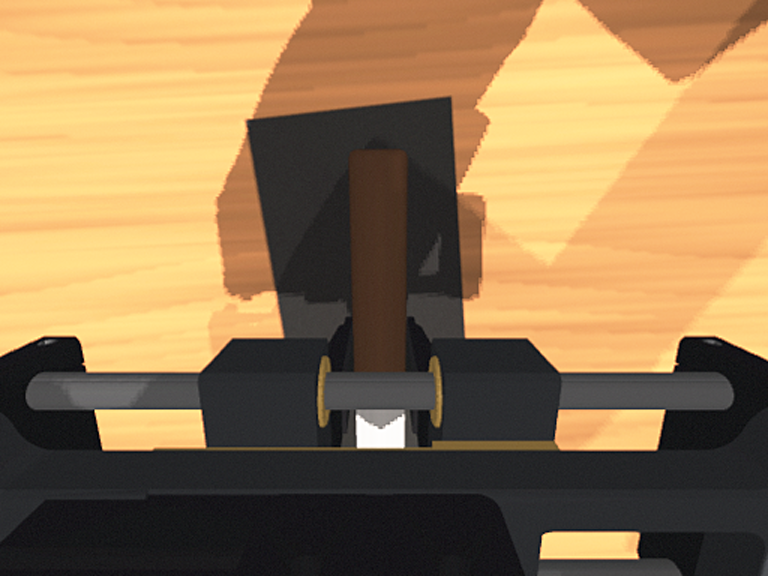

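```bash
python3 - <<'E'
from h import *
print('rear',atz('wrist',(378/1.5,150/1.5),123).round(1))
a=(170+122/3.3,80+160/3.3); b=(250+(484-396)/3.3,90+105/3.3); print('tip tri',tri([ray('scene',a),ray('side',b)]).round(1))
for q in ('pry_tip','pry_handle'):
  o=[]
  for n in('scene','side'):
    r=env.place_of(q,n); o.append(r[0]['pixel'] if r else None); print(q,n,[(np.round(x['pixel'],1),round(x['conf'],2)) for x in r[:2]])
  if all(x is not None for x in o): print(tri([ray('scene',o[0]),ray('side',o[1])]).round(1))
for q in ('slot','lid_edge','lid_hinge'):
  for n in('scene','side'):
    r=env.place_of(q,n); z={'slot':52,'lid_edge':60,'lid_hinge':60}[q]; print(q,n,[(np.round(x['pixel'],1),round(x['conf'],2),atz(n,x['pixel'],z).round(1)) for x in r[:2]])
E
```

```text
rear [ 360.7 -256.1  123. ]
tip tri [ 554.6 -266.4  114.5]
pry_tip scene [(array([205.6, 126.9]), 0.77)]
pry_tip side [(array([273.7, 120.2]), 0.65)]
[ 560.9 -260.7  126.1]
pry_handle scene [(array([247.7, 111.9]), 0.69)]
pry_handle side [(array([324.5, 132.8]), 0.92)]
[ 410.2 -269.2  106. ]
slot scene [(array([263.4, 216.1]), 0.93, array([550.6,  49.2,  52. ])), (array([172.9, 197.2]), 0.7, array([ 737.8, -136.1,   52. ]))]
slot side [(array([208.1, 151.4]), 0.98, array([ 733.5, -149.7,   52. ])), (array([244.5, 212.2]), 0.61, array([553.7,  41.2,  52. ]))]
lid_edge scene [(array([170., 195.]), 0.97, array([ 742.8, -141.6,   60. ])), (array([257.8, 216. ]), 0.68, array([566.4,  45. ,  60. ]))]
lid_edge side [(array([206.1, 146.9]), 0.73, array([ 742.7, -158.6,   60. ])), (array([244.5, 212.7]), 0.59, array([550.7,  48.9,  60. ]))]
lid_hinge scene [(array([123. , 206.5]), 0.92, array([ 870.3, -173.1,   60. ])), (array([219.2, 226.1]), 0.83, array([672. ,  18.6,  60. ]))]
lid_hinge side [(array([203.7, 191.1]), 0.92, array([679.4,   9.6,  60. ])), (array([172.9, 134. ]), 0.75, array([ 865.4, -185.9,   60. ]))]
```

Emit:
{"op": "drive_tool", "data": {
  "commands": [
    {"dx": 2,"dy": 37,"dz": 0,"yaw": -1.3},
    {"dx": 2,"dy": 37,"dz": 0,"yaw": -1.3},
    {"dx": 2,"dy": 37,"dz": 0,"yaw": -1.3},
    {"dx": 2,"dy": 37,"dz": 0,"yaw": -1.3},
    {"dx": 0,"dy": 37,"dz": 0,"yaw": -1.3}
  ]
}}

```text
t: 7.57
eef_pos: [450.1, -72.6, 103.6]
tcp_rot: [3.141, 0.0, 2.976]
ft_force: [0.5, -0.6, -1.5]
opening: 0.228
```

Emit:
{"op": "drive_tool", "data": {
  "commands": [
    {"dx": -8,"dy": 37,"dz": 0,"yaw": -1.3},
    {"dx": -9,"dy": 37,"dz": 0,"yaw": 0},
    {"dx": -9,"dy": 37,"dz": 0,"yaw": 0},
    {"dx": -9,"dy": 37,"dz": 0,"yaw": 0},
    {"dx": -9.5,"dy": 0.4,"dz": 0,"yaw": 0}
  ]
}}

```text
t: 7.98
eef_pos: [404.7, 78.7, 103.7]
tcp_rot: [3.141, 0.0, 2.959]
ft_force: [-0.5, -0.5, -1.5]
opening: 0.229
```

Emit:
{"op": "drive_tool", "data": {
  "commands": [
    {"dx": 0,"dy": 0,"dz": -25,"yaw": 0},
    {"dx": 0,"dy": 0,"dz": -20,"yaw": 0},
    {"dx": 0,"dy": 0,"dz": -15.7,"yaw": 0},
    {"dx": 0,"dy": 0,"dz": 0,"yaw": 0}
  ]
}}

```text
t: 8.32
eef_pos: [404.6, 74.2, 40.9]
tcp_rot: [-3.141, -0.004, 2.955]
ft_force: [0.2, 0.2, -1.7]
opening: 0.23
```

```bash
python3 - <<'E'
from h import *
a=save('scene','s3'); b=save('side','d3')
c=lambda im,x0,y0:cv2.resize(im[y0:y0+90,x0:x0+120,::-1],None,fx=3.3,fy=3.3,interpolation=cv2.INTER_CUBIC)
cv2.imwrite('pics/s3c.png',np.hstack([c(a,210,165),c(b,200,165)])); s=env.state();print(s['eef_pos'],s['tcp_rot'])
for q in ('slot','lid_edge','pry_tip'):
  for n in('scene','side'):
    r=env.place_of(q,n); z={'slot':52,'lid_edge':60,'pry_tip':51}[q]; print(q,n,[(np.round(x['pixel'],1),round(x['conf'],2),atz(n,x['pixel'],z).round(1)) for x in r[:2]])
E
```

```text
[405.42644806  74.15445729  42.88644149] [-3.14139120e+00 -1.33052511e-03  2.95487518e+00]
slot scene [(array([172.4, 197.2]), 0.65, array([ 739. , -136.8,   52. ])), (array([260.8, 214.2]), 0.59, array([553.5,  40.3,  52. ]))]
slot side [(array([246.4, 212.7]), 0.97, array([548.5,  41.4,  52. ])), (array([206.8, 151.8]), 0.93, array([ 736.5, -147. ,   52. ]))]
lid_edge scene [(array([260.1, 213. ]), 0.92, array([555.9,  40.1,  60. ])), (array([169.1, 195.7]), 0.65, array([ 746. , -140.7,   60. ]))]
lid_edge side [(array([243. , 212.5]), 0.6, array([554.6,  49.3,  60. ])), (array([203.4, 148.6]), 0.57, array([ 747.4, -149.2,   60. ]))]
pry_tip scene [(array([262.1, 216.9]), 0.71, array([554.7,  49.1,  51. ])), (array([277.5, 209.9]), 0.53, array([505.7,  51.9,  51. ]))]
pry_tip side [(array([257.7, 215.8]), 0.79, array([517.9,  42. ,  51. ]))]
```

View pics/s3c.png

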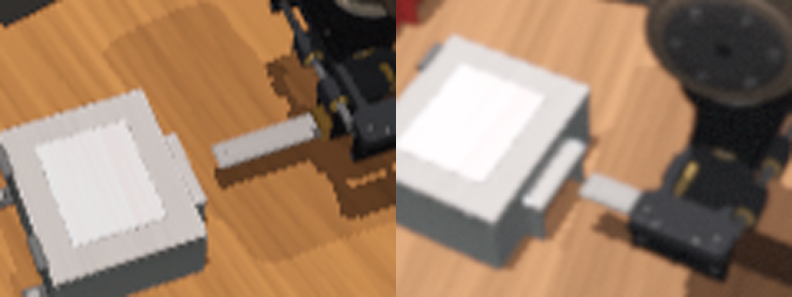

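Emit:
{"op": "drive_tool", "data": {
  "commands": [
    {"dx": 15,"dy": -2.8,"dz": 0,"yaw": 0},
    {"dx": 15,"dy": -2.8,"dz": 0,"yaw": 0},
    {"dx": 8,"dy": -1.5,"dz": 0,"yaw": 0}
  ]
}}

```text
t: 8.97
eef_pos: [445.3, 67.0, 43.5]
tcp_rot: [3.141, 0.002, 2.955]
ft_force: [0.5, 0.9, -1.7]
opening: 0.231
```

Emit:
{"op": "drive_tool", "data": {
  "commands": [
    {"dx": 7,"dy": -1.3,"dz": 0,"yaw": 0},
    {"dx": 6,"dy": -1.1,"dz": 0,"yaw": 0},
    {"dx": 3,"dy": -0.5,"dz": 0,"yaw": 0}
  ]
}}

```text
t: 9.22
eef_pos: [460.0, 64.2, 43.0]
tcp_rot: [3.141, 0.0, 2.955]
ft_force: [-0.4, -0.2, -1.7]
opening: 0.23
```

```bash
python3 - <<'E'
from h import *
a=save('scene','s4'); b=save('side','d4')
c=lambda im,x0,y0:cv2.resize(im[y0:y0+90,x0:x0+120,::-1],None,fx=3.3,fy=3.3,interpolation=cv2.INTER_CUBIC)
cv2.imwrite('pics/s4c.png',np.hstack([c(a,210,165),c(b,200,165)])); s=env.state();print(s['eef_pos'],s['ft_force'])
E
```

```text
[459.62009436  64.27558325  42.91719934] [ 0.00631814 -0.60418205 -1.84924358]
```

View pics/s4c.png

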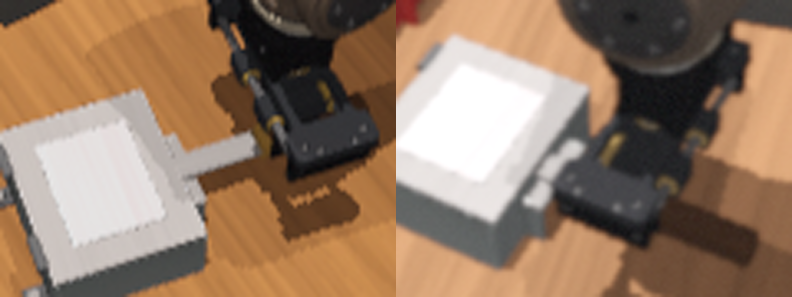

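Emit:
{"op": "drive_tool", "data": {
  "commands": [
    {"dx": 0,"dy": 0,"dz": 7,"yaw": 0},
    {"dx": 1,"dy": -0.2,"dz": 9.6,"yaw": 0},
    {"dx": 1,"dy": -0.2,"dz": 9.5,"yaw": 0},
    {"dx": 2.4,"dy": -0.4,"dz": 9.3,"yaw": 0},
    {"dx": 2.4,"dy": -0.4,"dz": 9.2,"yaw": 0}
  ]
}}

```text
t: 9.73
eef_pos: [465.0, 63.3, 88.2]
tcp_rot: [-3.141, -0.002, 2.955]
ft_force: [0.3, -0.2, -4.1]
opening: 0.23
```

```bash
python3 - <<'E'
from h import *
a=save('scene','s5'); b=save('side','d5')
c=lambda im,x0,y0:cv2.resize(im[y0:y0+90,x0:x0+120,::-1],None,fx=3.3,fy=3.3,interpolation=cv2.INTER_CUBIC)
cv2.imwrite('pics/s5c.png',np.hstack([c(a,210,165),c(b,200,165)])); s=env.state();print(s['eef_pos'],s['ft_force'],s['moment'])
E
```

```text
[466.3108001   63.19605531  88.76997744] [-0.0520884  -0.22536336 -1.53098831] [ 0.04615627 -0.0237722  -0.01554397]
```

View pics/s5c.png

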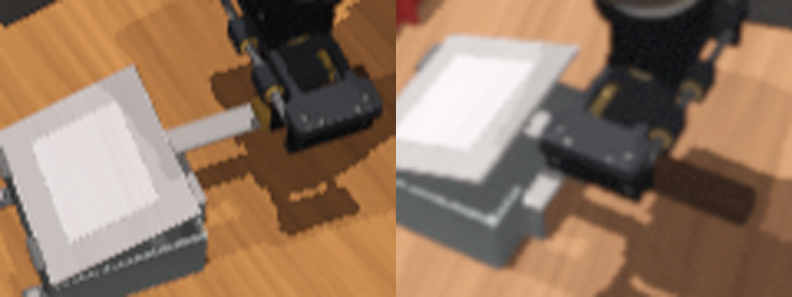

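The lid is lifting cleanly, the blade isn't visibly sagging, and force is about 2.5 N. I'll continue along the arc.

Emit:
{"op": "drive_tool", "data": {
  "commands": [
    {"dx": 4,"dy": -0.7,"dz": 8.8,"yaw": 0},
    {"dx": 4,"dy": -0.8,"dz": 8.6,"yaw": 0},
    {"dx": 5.4,"dy": -1,"dz": 8,"yaw": 0},
    {"dx": 5.4,"dy": -1,"dz": 7.7,"yaw": 0},
    {"dx": 6.7,"dy": -1.2,"dz": 7,"yaw": 0}
  ]
}}

```text
t: 10.25
eef_pos: [490.7, 58.5, 127.6]
tcp_rot: [-3.141, -0.002, 2.955]
ft_force: [-2.6, 0.1, -2.8]
opening: 0.229
```

Emit:
{"op": "drive_tool", "data": {
  "commands": [
    {"dx": 6.7,"dy": -1.3,"dz": 6.6,"yaw": 0},
    {"dx": 7.7,"dy": -1.4,"dz": 5.8,"yaw": 0},
    {"dx": 7.7,"dy": -1.5,"dz": 5.2,"yaw": 0},
    {"dx": 8.5,"dy": -1.6,"dz": 4.3,"yaw": 0},
    {"dx": 8.6,"dy": -1.6,"dz": 3.8,"yaw": 0}
  ]
}}

```text
t: 10.67
eef_pos: [531.9, 50.8, 153.7]
tcp_rot: [3.141, 0.0, 2.955]
ft_force: [-1.9, 0.2, -1.1]
opening: 0.229
```

```bash
python3 - <<'E'
from h import *
a=save('scene','s6'); b=save('side','d6')
c=lambda im,x0,y0:cv2.resize(im[y0:y0+120,x0:x0+120,::-1],None,fx=3.3,fy=3.3,interpolation=cv2.INTER_CUBIC)
cv2.imwrite('pics/s6c.png',np.hstack([c(a,200,135),c(b,170,135)])); s=env.state();print(s['eef_pos'],s['ft_force'],s['moment'])
E
```

```text
[532.90148609  50.66817952 153.81852583] [ 0.02170896 -0.40769331 -1.77590931] [ 0.05066676 -0.01745306  0.04296831]
```

View pics/s6c.png

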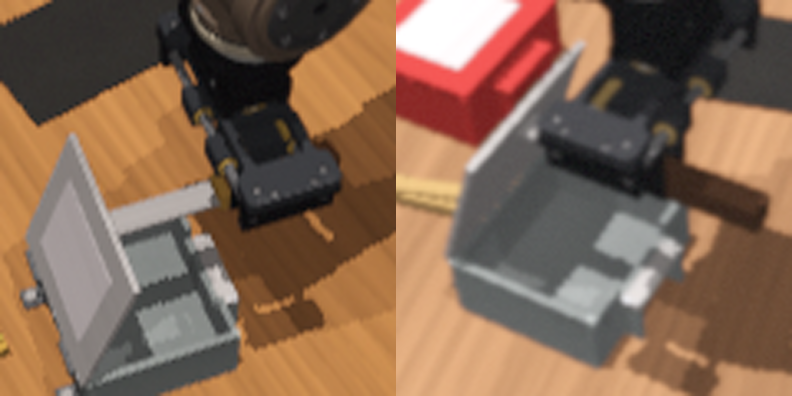

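Emit:
{"op": "drive_tool", "data": {
  "commands": [
    {"dx": 9.1,"dy": -1.7,"dz": 2.8,"yaw": 0},
    {"dx": 9.1,"dy": -1.7,"dz": 2.1,"yaw": 0},
    {"dx": 9.4,"dy": -1.7,"dz": 1.2,"yaw": 0},
    {"dx": 9.4,"dy": -1.8,"dz": 0.5,"yaw": 0},
    {"dx": 9.4,"dy": -1.8,"dz": -0.5,"yaw": 0}
  ]
}}

```text
t: 11.18
eef_pos: [578.6, 42.1, 159.6]
tcp_rot: [3.141, 0.0, 2.955]
ft_force: [-0.8, 0.1, -0.4]
opening: 0.228
```

Emit:
{"op": "drive_tool", "data": {
  "commands": [
    {"dx": 9.3,"dy": -1.7,"dz": -1.2,"yaw": 0},
    {"dx": 5,"dy": -1,"dz": -1,"yaw": 0},
    {"dx": 4,"dy": -0.8,"dz": -1,"yaw": 0},
    {"dx": 2,"dy": -0.4,"dz": 0,"yaw": 0}
  ]
}}

```text
t: 11.52
eef_pos: [598.2, 38.3, 155.8]
tcp_rot: [3.142, -0.0, 2.955]
ft_force: [-1.3, 0.3, -2.3]
opening: 0.231
```

```bash
cat > snap.py <<'E'
from h import *
import sys
k=sys.argv[1]; x=[int(v) for v in sys.argv[2:6]]
a=save('scene','s'+k); b=save('side','d'+k)
c=lambda im,x0,y0:cv2.resize(im[y0:y0+120,x0:x0+120,::-1],None,fx=3.3,fy=3.3,interpolation=cv2.INTER_CUBIC)
cv2.imwrite('pics/c'+k+'.png',np.hstack([c(a,x[0],x[1]),c(b,x[2],x[3])])); s=env.state();print(s['t'],s['eef_pos'].round(1),s['tcp_rot'].round(3),s['ft_force'].round(1),s['moment'].round(2),s['opening'].round(3))
E
python3 snap.py 7 200 135 170 135
```

```text
Traceback (most recent call last):
  File "snap.py", line 6, in <module>
    cv2.imwrite('pics/c'+k+'.png',np.hstack([c(a,x[0],x[1]),c(b,x[2],x[3])])); s=env.state();print(s['t'],s['eef_pos'].round(1),s['tcp_rot'].round(3),s['ft_force'].round(1),s['moment'].round(2),s['opening'].round(3))
                                                                                                                                                                                                  ^^^^^^^^^^^^^^^^^^
AttributeError: 'float' object has no attribute 'round'
```

View pics/c7.png

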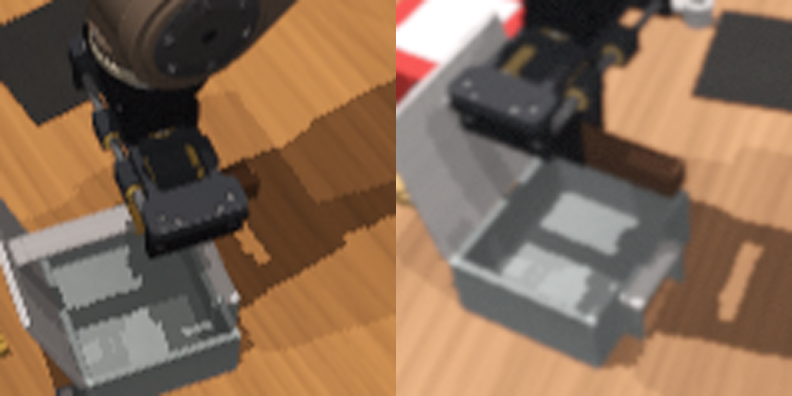

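Emit:
{"op": "drive_tool", "data": {
  "commands": [
    {"dx": 2,"dy": -0.4,"dz": 0,"yaw": 0},
    {"dx": 2,"dy": -0.4,"dz": 0,"yaw": 0},
    {"dx": 0,"dy": 0,"dz": 0,"yaw": 0}
  ]
}}

```text
t: 11.87
eef_pos: [599.2, 38.2, 155.7]
tcp_rot: [-3.141, -0.006, 2.955]
ft_force: [-11.1, 3.5, 0.9]
opening: 0.231
```

Emit:
{"op": "drive_tool", "data": {
  "commands": [
    {"dx": -30,"dy": 5,"dz": 0,"yaw": 0},
    {"dx": -30,"dy": 5,"dz": 0,"yaw": 0},
    {"dx": -30,"dy": 5,"dz": 0,"yaw": 0},
    {"dx": -8,"dy": -35,"dz": 0,"yaw": 1},
    {"dx": -8,"dy": -35,"dz": 0,"yaw": 1}
  ]
}}

```text
t: 12.28
eef_pos: [494.5, -16.5, 156.8]
tcp_rot: [3.141, 0.001, 2.995]
ft_force: [0.7, -0.5, -1.4]
opening: 0.229
```

Emit:
{"op": "drive_tool", "data": {
  "commands": [
    {"dx": -8,"dy": -35,"dz": 0,"yaw": 1},
    {"dx": -8,"dy": -35,"dz": 0,"yaw": 1},
    {"dx": -8,"dy": -35,"dz": 0,"yaw": 1},
    {"dx": -8,"dy": -35,"dz": 0,"yaw": 1},
    {"dx": -8,"dy": -35,"dz": 0,"yaw": 1}
  ]
}}

```text
t: 12.7
eef_pos: [455.2, -194.0, 156.7]
tcp_rot: [-3.141, 0.001, 3.078]
ft_force: [1.2, 0.0, -0.6]
opening: 0.228
```

Emit:
{"op": "drive_tool", "data": {
  "commands": [
    {"dx": -8,"dy": -35,"dz": -25,"yaw": 1},
    {"dx": -6,"dy": -32,"dz": -25,"yaw": 0},
    {"dx": 0,"dy": 0,"dz": -25,"yaw": 0},
    {"dx": 0,"dy": 0,"dz": -25,"yaw": 0},
    {"dx": 0,"dy": 0,"dz": -10,"yaw": 0}
  ]
}}

```text
t: 13.12
eef_pos: [441.1, -257.7, 45.1]
tcp_rot: [3.14, -0.002, 3.093]
ft_force: [-0.7, 0.4, -1.3]
opening: 0.228
```

```bash
sed -i "s/s\['opening'\].round(3)/s['opening']/" snap.py; python3 snap.py 8 180 80 250 90; python3 - <<'E'
from h import *
save('wrist','w8')
E
```

```text
13.2167 [ 441.6 -257.2   46.4] [ 3.140e+00 -2.000e-03  3.095e+00] [ 0.3 -0.3 -0.6] [ 0.02 -0.06 -0.  ] 0.22783272347758537
```

View pics/c8.png

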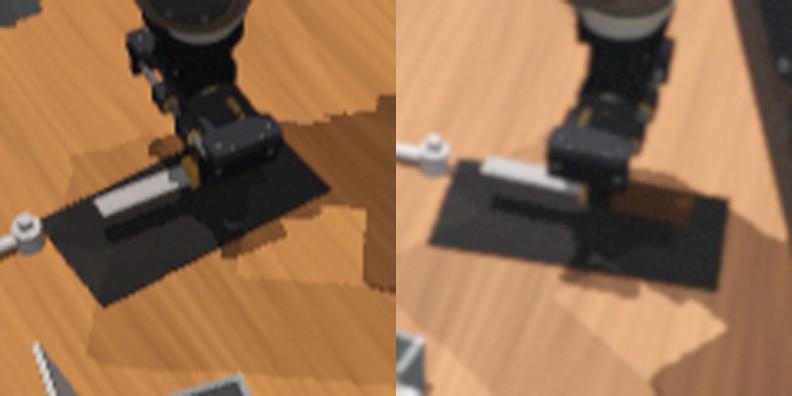

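View pics/w8.png

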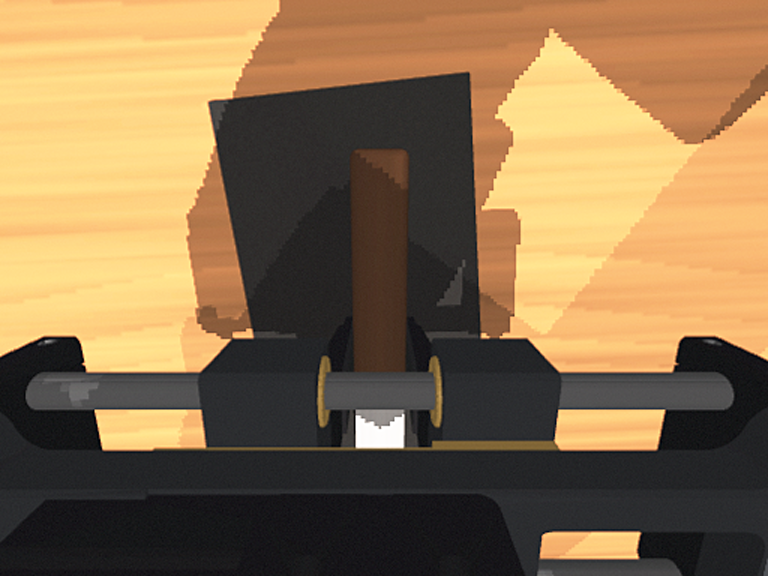

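Emit:
{"op": "drive_tool", "data": {
  "commands": [
    {"dx": 0,"dy": -2,"dz": -15,"yaw": 0},
    {"dx": 0,"dy": 0,"dz": -12,"yaw": 0},
    {"dx": 0,"dy": 0,"dz": -7,"yaw": 0},
    {"dx": 0,"dy": 0,"dz": -3.3,"yaw": 0},
    {"dx": 0,"dy": 0,"dz": 0,"yaw": 0}
  ]
}}

```text
t: 13.68
eef_pos: [442.5, -259.6, 10.6]
tcp_rot: [-3.141, 0.0, 3.095]
ft_force: [0.2, -0.9, -1.6]
opening: 0.231
```

Emit:
{"op": "drive_tool", "data": {
  "commands": [
    {"dx": 0,"dy": 0,"dz": 0,"yaw": 0},
    {"dx": 0,"dy": 0,"dz": 0,"yaw": 0},
    {"dx": 0,"dy": 0,"dz": 0,"yaw": 0},
    {"dx": 0,"dy": 0,"dz": 0,"yaw": 0},
    {"dx": 0,"dy": 0,"dz": 0,"yaw": 0}
  ],
  "grip": 1
}}

```text
t: 14.1
eef_pos: [442.2, -259.8, 10.5]
tcp_rot: [-3.141, 0.0, 3.095]
ft_force: [-0.0, 0.1, 0.2]
opening: 0.525
```

Emit:
{"op": "drive_tool", "data": {
  "commands": [
    {"dx": 0,"dy": 0,"dz": 25,"yaw": 0},
    {"dx": 0,"dy": 0,"dz": 40,"yaw": 0},
    {"dx": 0,"dy": 0,"dz": 41,"yaw": 0},
    {"dx": 0,"dy": 0,"dz": 41,"yaw": 0},
    {"dx": 0,"dy": 0,"dz": 40,"yaw": 0}
  ]
}}

```text
t: 14.52
eef_pos: [441.8, -259.4, 199.5]
tcp_rot: [3.142, 0.0, 3.095]
ft_force: [0.0, -1.2, -0.9]
opening: 0.874
```

```bash
python3 snap.py 9 180 80 250 90; python3 - <<'E'
from h import *
save('wrist','w9')
for n,p in (('scene',0),('side',0)):
  for q in('scoop_knob','scoop'):
    r=env.place_of(q,n); print(q,n,[(np.round(x['pixel'],1),round(x['conf'],2),atz(n,x['pixel'],92 if q!='scoop' else 0).round(1)) for x in r[:3]])
E
```

```text
14.6167 [ 443.9 -261.   203.1] [-3.136  0.008  3.095] [ 0.1 -0.2  0.1] [-0.04 -0.04 -0.01] 0.9527350235694693
scoop_knob scene [(array([379.3, 213.3]), 0.71, array([295.2, 220.5,  92. ])), (array([342.4, 270.3]), 0.62, array([481.9, 297.7,  92. ]))]
scoop scene [(array([335. , 279.9]), 0.98, array([475. , 287.1,   0. ])), (array([371. , 231.6]), 0.76, array([296.9, 225. ,   0. ]))]
scoop_knob side [(array([333.1, 298.4]), 0.82, array([296.6, 234. ,  92. ])), (array([240.7, 299.7]), 0.71, array([474.9, 291.2,  92. ]))]
scoop side [(array([330.3, 313.5]), 0.79, array([293. , 222.2,   0. ])), (array([240. , 315.4]), 0.66, array([483.6, 285. ,   0. ]))]
```

View pics/c9.png

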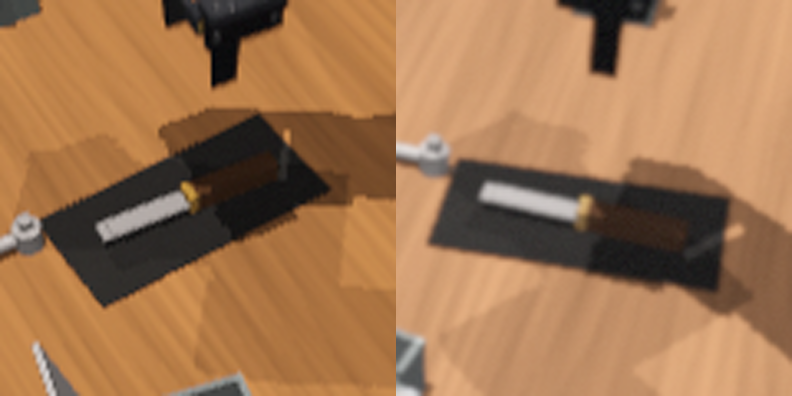

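View pics/w9.png

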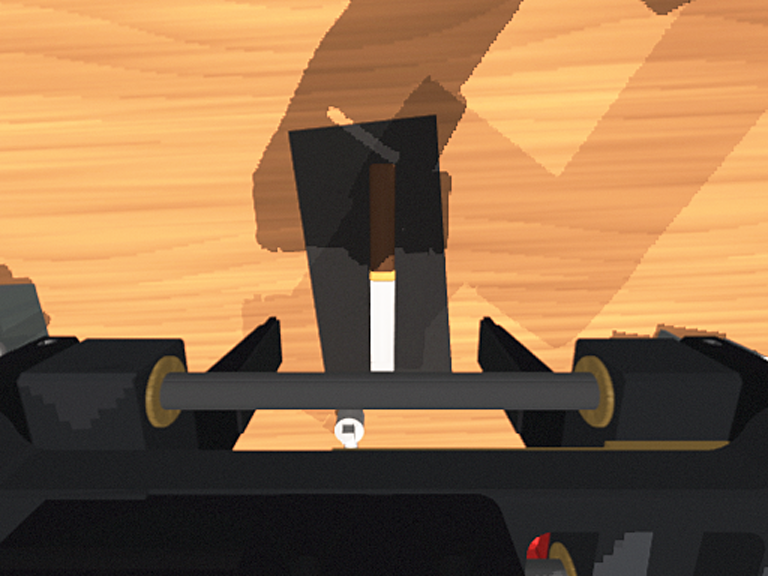

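View pics/s9.png

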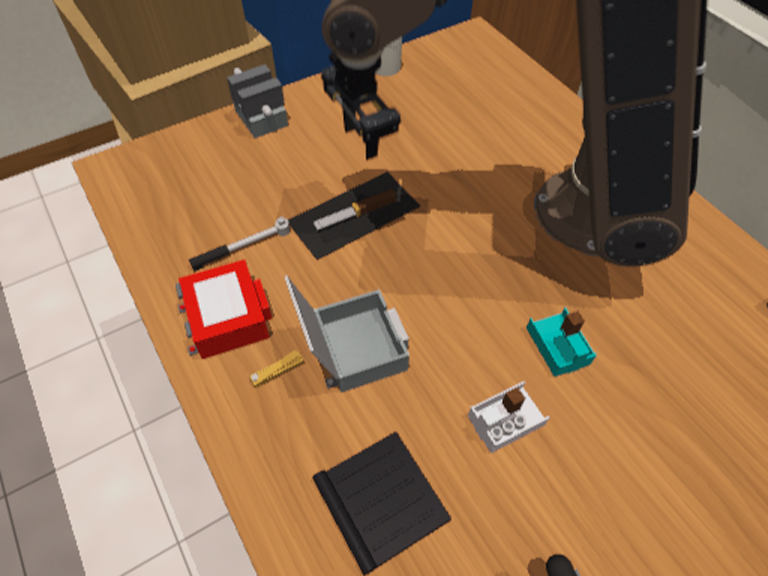

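Emit:
{"op": "drive_tool", "data": {
  "commands": [
    {"dx": 10,"dy": 38,"dz": 0,"yaw": 0},
    {"dx": 10,"dy": 38,"dz": 0,"yaw": 0},
    {"dx": 10,"dy": 38,"dz": 0,"yaw": 0},
    {"dx": 10,"dy": 38,"dz": 0,"yaw": 0},
    {"dx": 0,"dy": 39,"dz": 0,"yaw": 0}
  ]
}}

```text
t: 15.28
eef_pos: [482.8, -67.1, 195.8]
tcp_rot: [3.141, -0.002, 3.094]
ft_force: [0.3, -0.3, 0.2]
opening: 0.998
```

Emit:
{"op": "drive_tool", "data": {
  "commands": [
    {"dx": 0,"dy": 39,"dz": 0,"yaw": 0},
    {"dx": 0,"dy": 39,"dz": 0,"yaw": 0},
    {"dx": 0,"dy": 39,"dz": 0,"yaw": 0},
    {"dx": 0,"dy": 39,"dz": 0,"yaw": 0},
    {"dx": 0,"dy": 39,"dz": 0,"yaw": 0}
  ]
}}

```text
t: 15.7
eef_pos: [481.4, 128.1, 195.8]
tcp_rot: [-3.141, -0.003, 3.095]
ft_force: [0.9, -1.0, 0.0]
opening: 1.002
```

Emit:
{"op": "drive_tool", "data": {
  "commands": [
    {"dx": 0,"dy": 40,"dz": 0,"yaw": -1},
    {"dx": 0,"dy": 40,"dz": 0,"yaw": -1},
    {"dx": 0,"dy": 40,"dz": 0,"yaw": 0},
    {"dx": -6,"dy": 41,"dz": 0,"yaw": 0},
    {"dx": 0,"dy": 0,"dz": 0,"yaw": 0}
  ]
}}

```text
t: 16.12
eef_pos: [474.6, 292.7, 195.4]
tcp_rot: [3.141, -0.002, 3.064]
ft_force: [-0.4, 0.2, -0.2]
opening: 0.999
```

```bash
python3 - <<'E'
from h import *
save('wrist','w10'); c=cal('wrist');s=env.state();print(s['t'],s['eef_pos'].round(1),s['tcp_rot'].round(3))
for q,z in(('scoop_knob',92),('scoop',0)):
    r=env.place_of(q,'wrist'); print(q,[(np.round(x['pixel'],1),round(x['conf'],2),atz('wrist',x['pixel'],z,c).round(1)) for x in r[:3]])
E
```

```text
16.1667 [474.9 290.1 195.3] [-3.141e+00 -3.000e-03  3.064e+00]
scoop_knob [(array([251.5, 192.1]), 0.88, array([477.3, 288.2,  92. ])), (array([166.8,   2.3]), 0.75, array([294.3, 225.5,  92. ]))]
scoop [(array([191.6,  33. ]), 0.67, array([292.6, 227.5,   0. ])), (array([253.9, 172.9]), 0.55, array([474.1, 291.2,   0. ])), (array([238.7, 176.5]), 0.2, array([477.6, 269.5,   0. ]))]
```

View pics/w10.png

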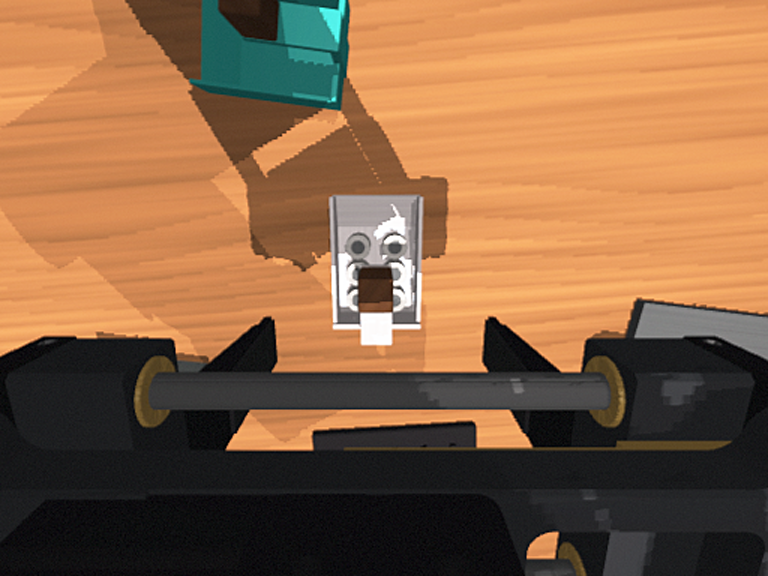

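Emit:
{"op": "drive_tool", "data": {
  "commands": [
    {"dx": 1,"dy": -1,"dz": -35,"yaw": 0},
    {"dx": 0,"dy": 0,"dz": -35,"yaw": 0},
    {"dx": 0,"dy": 0,"dz": -30,"yaw": 0},
    {"dx": 0,"dy": 0,"dz": -22,"yaw": 0},
    {"dx": 0,"dy": 0,"dz": 0,"yaw": 0}
  ]
}}

```text
t: 16.68
eef_pos: [475.6, 283.8, 71.0]
tcp_rot: [-3.138, -0.006, 3.058]
ft_force: [0.4, -0.5, -0.4]
opening: 1.002
```

Emit:
{"op": "drive_tool", "data": {
  "commands": [
    {"dx": 0,"dy": 0,"dz": 0,"yaw": 0},
    {"dx": 0,"dy": 0,"dz": 0,"yaw": 0},
    {"dx": 0,"dy": 0,"dz": 0,"yaw": 0},
    {"dx": 0,"dy": 0,"dz": 0,"yaw": 0},
    {"dx": 0,"dy": 0,"dz": 0,"yaw": 0}
  ],
  "grip": 0
}}

```text
t: 17.1
eef_pos: [477.5, 286.4, 76.3]
tcp_rot: [3.141, 0.002, 3.06]
ft_force: [-0.1, -0.4, 0.8]
opening: 0.701
```

Emit:
{"op": "drive_tool", "data": {
  "commands": [
    {"dx": 0,"dy": 0,"dz": 0,"yaw": 0},
    {"dx": 0,"dy": 0,"dz": 0,"yaw": 0},
    {"dx": 0,"dy": 0,"dz": 0,"yaw": 0},
    {"dx": 0,"dy": 0,"dz": 0,"yaw": 0},
    {"dx": 0,"dy": 0,"dz": 0,"yaw": 0}
  ]
}}

```text
t: 17.52
eef_pos: [477.1, 286.3, 75.2]
tcp_rot: [3.142, -0.0, 3.06]
ft_force: [0.6, 1.2, 0.2]
opening: 0.358
```

Emit:
{"op": "drive_tool", "data": {
  "commands": [
    {"dx": 0,"dy": 0,"dz": 0,"yaw": 0},
    {"dx": 0,"dy": 0,"dz": 0,"yaw": 0},
    {"dx": 0,"dy": 0,"dz": 0,"yaw": 0}
  ]
}}

```text
t: 17.77
eef_pos: [476.8, 286.1, 74.8]
tcp_rot: [-3.141, -0.001, 3.06]
ft_force: [0.7, 0.1, -3.4]
opening: 0.25
```

Emit:
{"op": "drive_tool", "data": {
  "commands": [
    {"dx": 0,"dy": 0,"dz": 8,"yaw": 0},
    {"dx": 0,"dy": 0,"dz": 20,"yaw": 0},
    {"dx": 0,"dy": 0,"dz": 30,"yaw": 0},
    {"dx": 0,"dy": 0,"dz": 30,"yaw": 0},
    {"dx": 0,"dy": 0,"dz": 12,"yaw": 0}
  ]
}}

```text
t: 18.18
eef_pos: [477.9, 286.6, 179.0]
tcp_rot: [3.14, 0.003, 3.06]
ft_force: [1.9, 0.1, -3.8]
opening: 0.251
```

```bash
python3 snap.py 11 285 200 180 235
```

```text
18.2833 [477.8 286.5 177.6] [3.14  0.004 3.06 ] [-0.9 -0.5 -4.5] [0.05 0.07 0.03] 0.24997631611369908
```

View pics/c11.png

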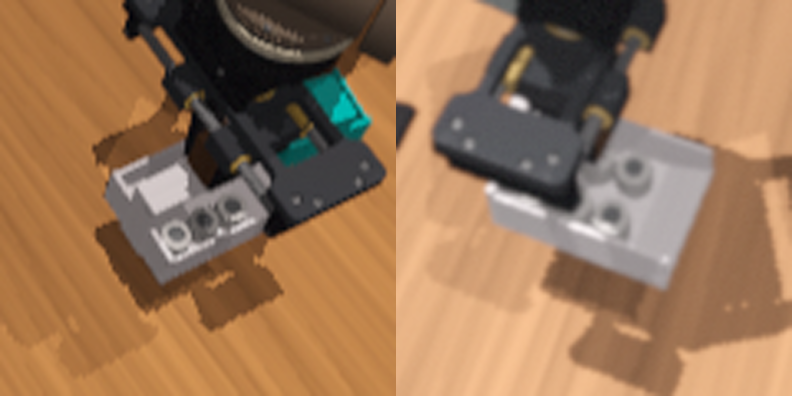

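Emit:
{"op": "drive_tool", "data": {
  "commands": [
    {"dx": 4,"dy": -8,"dz": 0,"yaw": -4},
    {"dx": 8.5,"dy": -17.8,"dz": 0,"yaw": -6.7},
    {"dx": 8.5,"dy": -17.8,"dz": 0,"yaw": -6.7},
    {"dx": 8.5,"dy": -17.8,"dz": 0,"yaw": -6.7},
    {"dx": 8.5,"dy": -17.8,"dz": 0,"yaw": -6.7}
  ]
}}

```text
t: 18.7
eef_pos: [514.7, 206.0, 173.7]
tcp_rot: [-3.14, -0.002, 2.517]
ft_force: [-0.4, 0.9, -4.6]
opening: 0.251
```

Emit:
{"op": "drive_tool", "data": {
  "commands": [
    {"dx": 8.5,"dy": -17.8,"dz": 0,"yaw": -6.7},
    {"dx": 8.5,"dy": -17.8,"dz": 0,"yaw": -6.7},
    {"dx": 8.5,"dy": -17.8,"dz": 0,"yaw": -6.7},
    {"dx": 8.5,"dy": -17.8,"dz": 0,"yaw": -6.7},
    {"dx": 8.5,"dy": -17.8,"dz": 0,"yaw": -6.7}
  ]
}}

```text
t: 19.12
eef_pos: [557.2, 117.0, 173.6]
tcp_rot: [-3.139, -0.001, 1.932]
ft_force: [0.2, 0.1, -4.5]
opening: 0.252
```

Emit:
{"op": "drive_tool", "data": {
  "commands": [
    {"dx": 8.5,"dy": -17.8,"dz": 0,"yaw": -6.7},
    {"dx": 8.5,"dy": -17.8,"dz": 0,"yaw": -6.7},
    {"dx": 8.5,"dy": -17.8,"dz": 0,"yaw": -6.7},
    {"dx": 8.5,"dy": -17.8,"dz": 0,"yaw": -6.7},
    {"dx": 7,"dy": -14,"dz": 0,"yaw": -5}
  ]
}}

```text
t: 19.53
eef_pos: [598.4, 31.5, 173.5]
tcp_rot: [-3.139, 0.001, 1.376]
ft_force: [0.3, 0.1, -4.8]
opening: 0.251
```

Emit:
{"op": "drive_tool", "data": {
  "commands": [
    {"dx": 0,"dy": 0,"dz": 0,"yaw": 0},
    {"dx": 0,"dy": 0,"dz": 0,"yaw": 0}
  ]
}}

```text
t: 19.7
eef_pos: [598.1, 32.3, 173.6]
tcp_rot: [-3.139, 0.0, 1.382]
ft_force: [-0.9, 0.6, -3.7]
opening: 0.253
```

```bash
python3 snap.py 12 200 135 170 135
```

```text
19.8 [597.9  33.3 174.2] [-3.14   0.     1.384] [-0.5  0.9 -5.2] [-0.01  0.07  0.  ] 0.24882964396327864
```

View pics/c12.png

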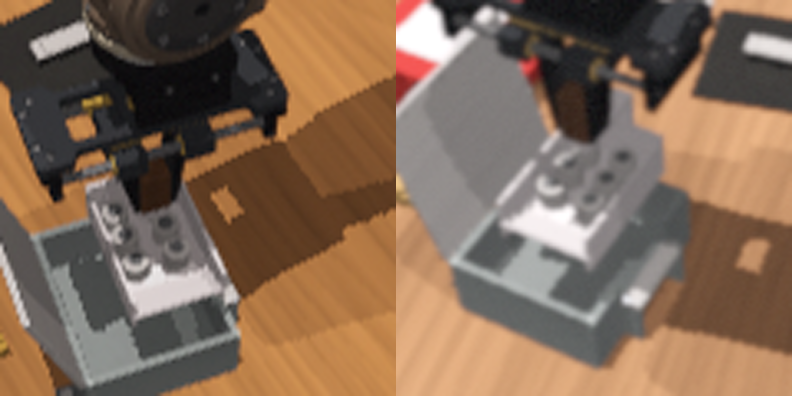

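```bash
python3 - <<'E'
from h import *
c=np.array([614.3,34.9]);a=np.radians(-10.66);ex=np.array([np.cos(a),np.sin(a)]);ey=np.array([-ex[1],ex[0]])
for n,pts in (('scene',[(200+132/3.3,135+318/3.3),(200+225/3.3,135+288/3.3)]),('side',[(170+(505-396)/3.3,135+225/3.3),(170+(592-396)/3.3,135+266/3.3)])):
  for p in pts:
    P=atz(n,p,112.6)[:2]-c; print(n,(P@ex).round(1),(P@ey).round(1))
E
```

```text
scene 21.7 56.9
scene -54.6 57.0
side 15.5 58.6
side -61.1 62.4
```

Emit:
{"op": "drive_tool", "data": {
  "commands": [
    {"dx": 2.9,"dy": -0.6,"dz": -15,"yaw": 0},
    {"dx": 0,"dy": 0,"dz": -25,"yaw": 0},
    {"dx": 0,"dy": 0,"dz": -25,"yaw": 0},
    {"dx": 0,"dy": 0,"dz": -16,"yaw": 0},
    {"dx": 0,"dy": 0,"dz": -6,"yaw": 0}
  ]
}}

```text
t: 20.22
eef_pos: [599.9, 33.2, 85.5]
tcp_rot: [-3.137, 0.001, 1.385]
ft_force: [-0.6, -0.1, -4.5]
opening: 0.251
```

Emit:
{"op": "drive_tool", "data": {
  "commands": [
    {"dx": 0,"dy": 0,"dz": 0,"yaw": 0},
    {"dx": 1.3,"dy": 6.9,"dz": 0,"yaw": 0},
    {"dx": 1.3,"dy": 6.9,"dz": 0,"yaw": 0},
    {"dx": 0.9,"dy": 4.9,"dz": 1,"yaw": 0},
    {"dx": 0.9,"dy": 4.9,"dz": 1,"yaw": 0}
  ]
}}

```text
t: 20.63
eef_pos: [606.6, 55.2, 92.2]
tcp_rot: [3.139, 0.002, 1.384]
ft_force: [-2.6, -11.9, 2.2]
opening: 0.248
```

Emit:
{"op": "drive_tool", "data": {
  "commands": [
    {"dx": 0.9,"dy": 4.9,"dz": 1.5,"yaw": 0},
    {"dx": 0.9,"dy": 4.9,"dz": 1.5,"yaw": 0},
    {"dx": 0,"dy": 0,"dz": 0,"yaw": 0}
  ]
}}

```text
t: 20.88
eef_pos: [608.6, 65.8, 95.4]
tcp_rot: [3.138, 0.001, 1.384]
ft_force: [-1.7, -7.5, -1.8]
opening: 0.255
```

```bash
python3 snap.py 13 200 135 170 135
```

```text
20.9833 [608.5  65.6  95.2] [3.138e+00 1.000e-03 1.384e+00] [-1.  -7.2 -0.5] [-1.39  0.25 -0.02] 0.25156223948153045
```

View pics/c13.png

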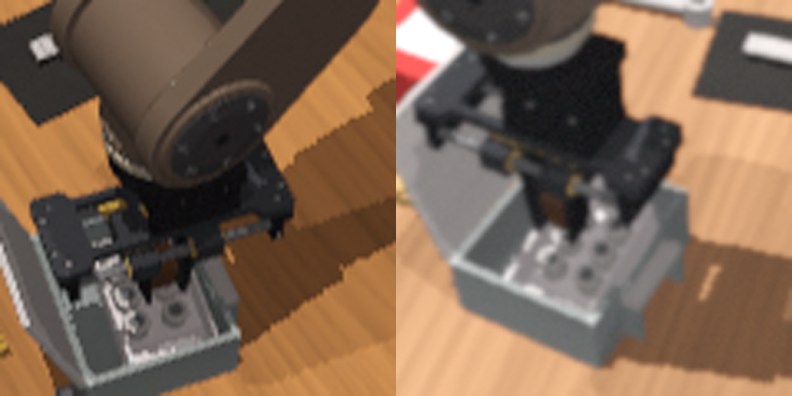

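Emit:
{"op": "drive_tool", "data": {
  "commands": [
    {"dx": 0.9,"dy": 4.9,"dz": 1,"yaw": 0},
    {"dx": 0.9,"dy": 4.9,"dz": 1,"yaw": 0},
    {"dx": 0.9,"dy": 4.9,"dz": 0.5,"yaw": 0},
    {"dx": 0.9,"dy": 4.9,"dz": 0.5,"yaw": 0},
    {"dx": 0.9,"dy": 4.9,"dz": 0,"yaw": 0}
  ]
}}

```text
t: 21.4
eef_pos: [613.0, 90.1, 98.3]
tcp_rot: [3.139, 0.001, 1.383]
ft_force: [-0.3, -7.7, -0.4]
opening: 0.255
```

```bash
python3 snap.py 14 200 135 170 135
```

```text
21.5 [613.   90.7  98. ] [3.139 0.    1.384] [-0.7 -6.7 -3. ] [-1.22  0.09 -0.06] 0.24832241499200597
```

View pics/c14.png

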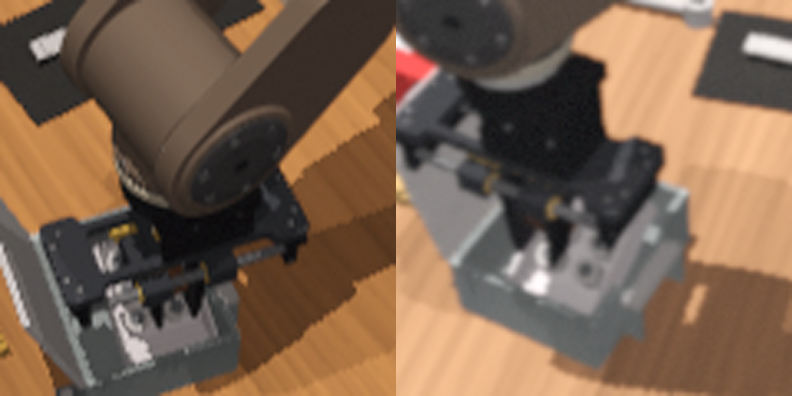

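Emit:
{"op": "drive_tool", "data": {
  "commands": [
    {"dx": 0.9,"dy": 4.9,"dz": 0,"yaw": 0},
    {"dx": 0.9,"dy": 4.9,"dz": -0.5,"yaw": 0},
    {"dx": 0.9,"dy": 4.9,"dz": -1,"yaw": 0},
    {"dx": 0.7,"dy": 3.9,"dz": -1,"yaw": 0},
    {"dx": 0,"dy": 0,"dz": 0,"yaw": 0}
  ]
}}

```text
t: 21.92
eef_pos: [616.2, 109.4, 95.1]
tcp_rot: [3.139, 0.0, 1.384]
ft_force: [0.2, -5.5, -3.7]
opening: 0.249
```

```bash
python3 snap.py 15 200 135 170 135; python3 -c "
from h import *
save('wrist','w15')"
```

```text
22.0167 [616.1 109.   94.8] [ 3.14  -0.     1.383] [-0.1 -5.2 -2.7] [-0.9   0.1   0.04] 0.24979457990021056
```

View pics/c15.png

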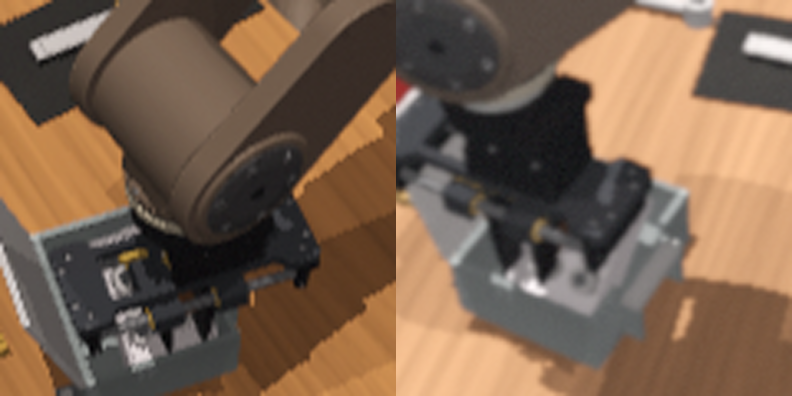

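View pics/w15.png

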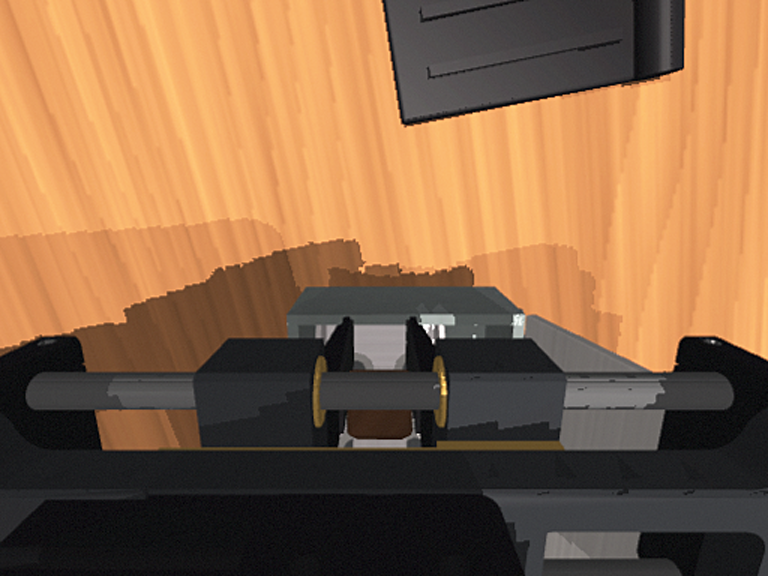

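Emit:
{"op": "drive_tool", "data": {
  "commands": [
    {"dx": 0.7,"dy": 3.9,"dz": -1,"yaw": 0},
    {"dx": 0.7,"dy": 3.9,"dz": -1.2,"yaw": 0},
    {"dx": 0.7,"dy": 3.9,"dz": -1.5,"yaw": 0},
    {"dx": 0.7,"dy": 3.9,"dz": -1.8,"yaw": 0},
    {"dx": 0,"dy": 0,"dz": 0,"yaw": 0}
  ]
}}

```text
t: 22.48
eef_pos: [618.5, 124.6, 88.3]
tcp_rot: [3.141, 0.0, 1.383]
ft_force: [-0.1, -5.4, -4.1]
opening: 0.244
```

```bash
python3 snap.py 16 200 135 170 135; python3 -c "
from h import *
save('wrist','w16')"
```

```text
22.5833 [618.4 124.2  88.3] [3.141 0.    1.383] [-0.7 -4.3 -4.1] [-0.94  0.15 -0.02] 0.248628745143833
```

View pics/c16.png

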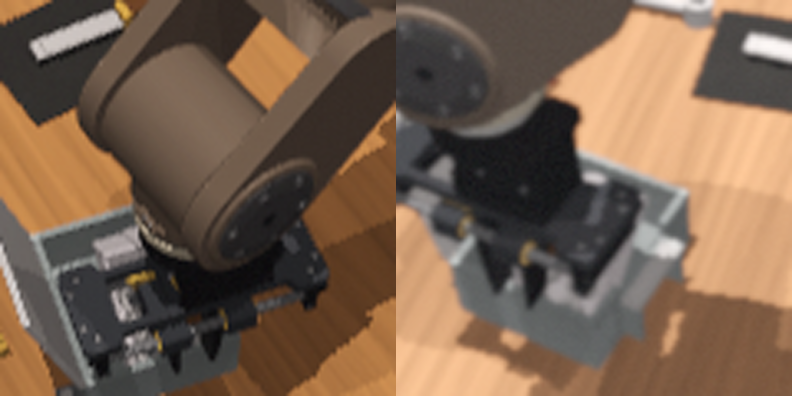

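View pics/w16.png

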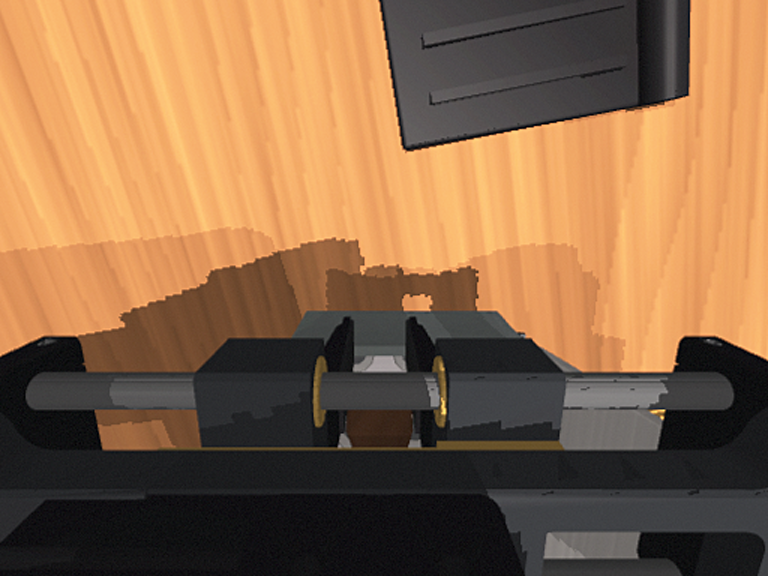

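Emit:
{"op": "drive_tool", "data": {
  "commands": [
    {"dx": -1.5,"dy": -8,"dz": 1,"yaw": 0},
    {"dx": -1.8,"dy": -10,"dz": 2,"yaw": 0},
    {"dx": -1.5,"dy": -8,"dz": 5,"yaw": 0},
    {"dx": 0,"dy": 0,"dz": 8,"yaw": 0},
    {"dx": 0,"dy": 0,"dz": 0,"yaw": 0}
  ]
}}

```text
t: 23.05
eef_pos: [614.1, 97.6, 105.8]
tcp_rot: [3.14, -0.001, 1.381]
ft_force: [0.5, 0.3, -3.1]
opening: 0.248
```

```bash
python3 snap.py 17 200 135 170 135; python3 -c "
from h import *
save('wrist','w17')
import time
print([env.state()['ft_force'].round(1) for i in range(3)])"
```

```text
23.15 [613.8  98.2 104.7] [ 3.141 -0.     1.382] [-0.8 -0.6 -3.5] [-0.25  0.03  0.03] 0.24922946295162432
[array([-0.1, -0.8, -2.8]), array([-0.1, -0.8, -2.8]), array([-0.1, -0.8, -2.8])]
```

View pics/c17.png

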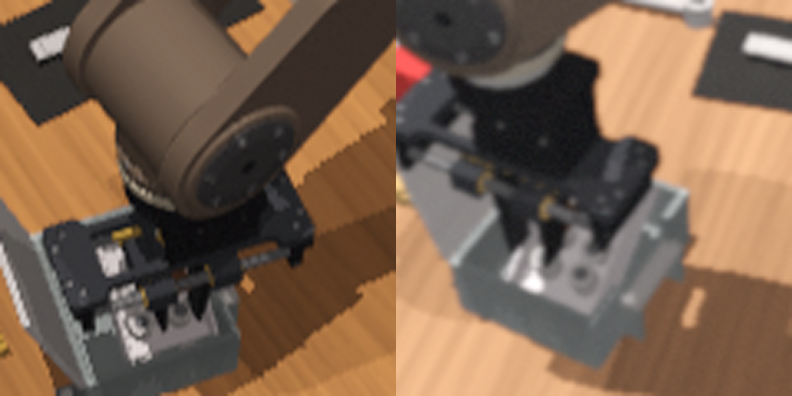

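View pics/w17.png

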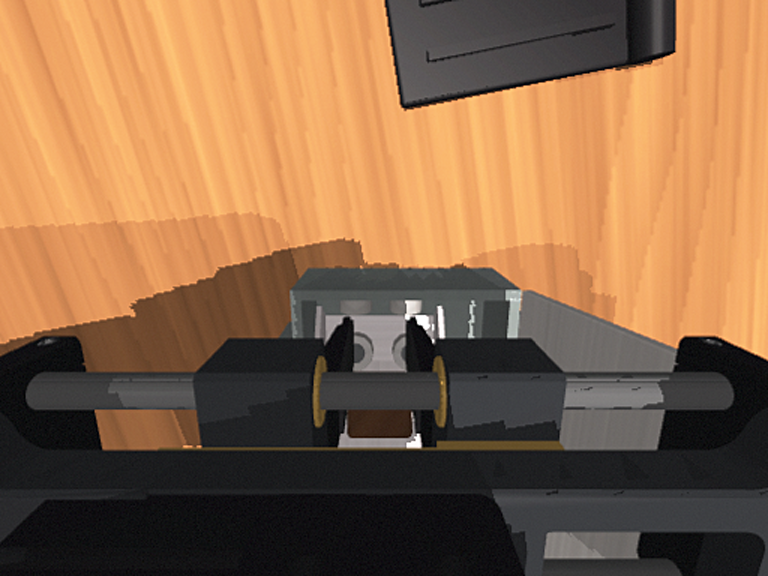

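Emit:
{"op": "drive_tool", "data": {
  "commands": [
    {"dx": 1.3,"dy": 6.9,"dz": 0,"yaw": 0},
    {"dx": 1.3,"dy": 6.9,"dz": 0,"yaw": 0},
    {"dx": 1.1,"dy": 5.9,"dz": 0,"yaw": 0},
    {"dx": 0.9,"dy": 4.9,"dz": 0,"yaw": 0},
    {"dx": 0.9,"dy": 4.9,"dz": 0,"yaw": 0}
  ]
}}

```text
t: 23.62
eef_pos: [619.1, 128.7, 103.9]
tcp_rot: [-3.141, 0.0, 1.383]
ft_force: [-0.8, -3.8, -3.6]
opening: 0.248
```

Emit:
{"op": "drive_tool", "data": {
  "commands": [
    {"dx": 0.7,"dy": 3.9,"dz": -1,"yaw": 0},
    {"dx": 0.7,"dy": 3.9,"dz": -2,"yaw": 0},
    {"dx": 0,"dy": 0,"dz": 0,"yaw": 0}
  ]
}}

```text
t: 23.87
eef_pos: [620.5, 136.4, 100.7]
tcp_rot: [-3.141, 0.0, 1.383]
ft_force: [-0.9, -4.0, -3.1]
opening: 0.25
```

```bash
python3 snap.py 18 200 135 170 135; python3 -c "
from h import *
save('wrist','w18')"
```

```text
23.9667 [620.5 135.8 101. ] [-3.141  0.     1.383] [-1.8 -3.3 -1.9] [-0.74  0.24  0.  ] 0.24549762242651785
```

View pics/c18.png

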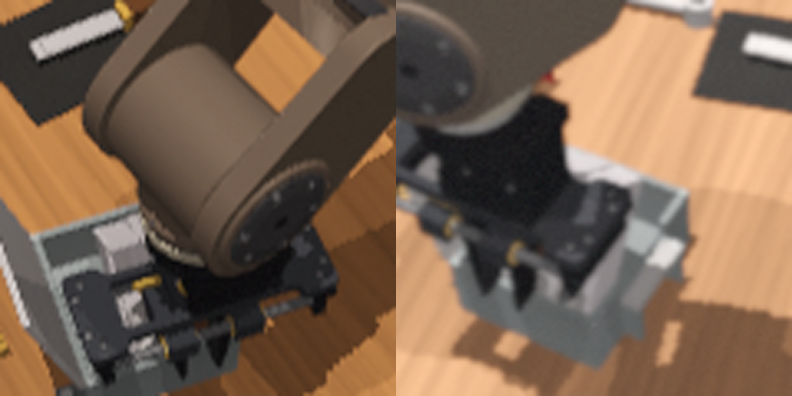

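View pics/w18.png

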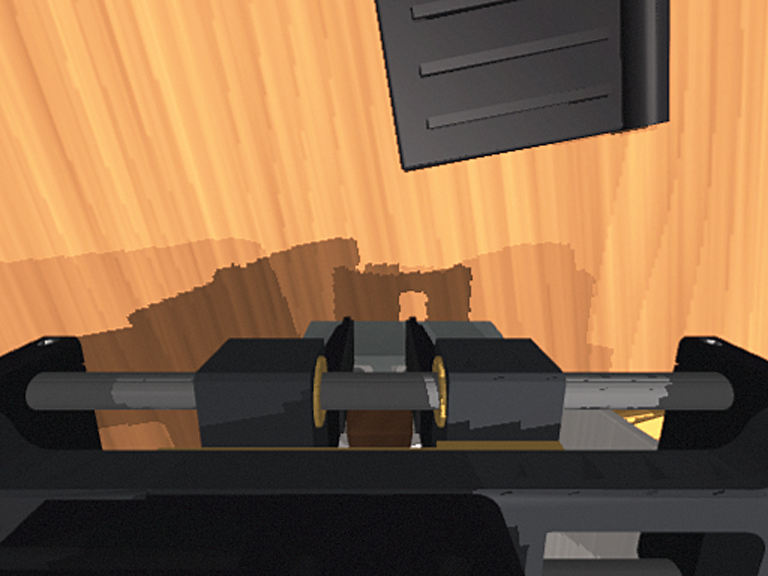

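Emit:
{"op": "drive_tool", "data": {
  "commands": [
    {"dx": -1.5,"dy": -8,"dz": 1,"yaw": 0},
    {"dx": -2,"dy": -11,"dz": 1,"yaw": 0},
    {"dx": -1.5,"dy": -8,"dz": 1,"yaw": 0},
    {"dx": 0,"dy": 0,"dz": 0,"yaw": 0},
    {"dx": 0,"dy": 0,"dz": 0,"yaw": 0}
  ]
}}

```text
t: 24.43
eef_pos: [615.7, 107.9, 104.4]
tcp_rot: [3.141, -0.0, 1.381]
ft_force: [-0.9, -0.2, -3.4]
opening: 0.249
```

```bash
python3 snap.py 19 200 135 170 135; python3 -c "
from h import *
save('wrist','w19')"
```

```text
24.5333 [615.7 108.6 104.3] [ 3.141 -0.     1.382] [ 0.9 -0.1 -3.1] [0.06 0.01 0.03] 0.24650395615507736
```

View pics/c19.png

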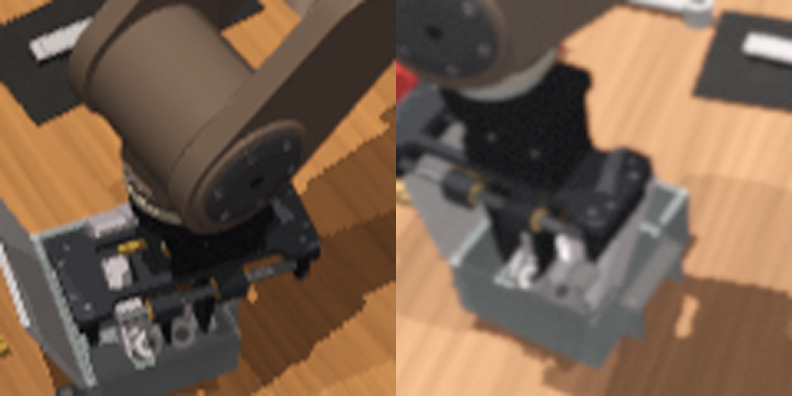

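View pics/w19.png

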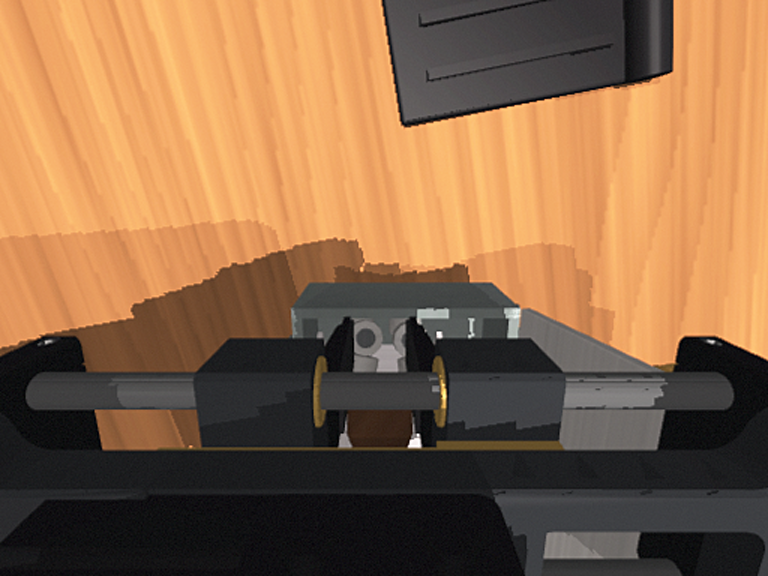

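Emit:
{"op": "drive_tool", "data": {
  "commands": [
    {"dx": 0,"dy": 0,"dz": 12,"yaw": 0},
    {"dx": 0,"dy": 0,"dz": -10,"yaw": 0},
    {"dx": 0,"dy": 0,"dz": 12,"yaw": 0},
    {"dx": 0,"dy": 0,"dz": -10,"yaw": 0},
    {"dx": 0,"dy": 0,"dz": 12,"yaw": 0}
  ]
}}

```text
t: 25.0
eef_pos: [614.2, 108.6, 117.6]
tcp_rot: [-3.138, 0.001, 1.383]
ft_force: [-0.9, -0.7, -4.1]
opening: 0.246
```

Emit:
{"op": "drive_tool", "data": {
  "commands": [
    {"dx": 0,"dy": 0,"dz": 10,"yaw": 0},
    {"dx": 0,"dy": 0,"dz": 10,"yaw": 0},
    {"dx": 0,"dy": 0,"dz": 0,"yaw": 0},
    {"dx": 0,"dy": 0,"dz": 0,"yaw": 0}
  ]
}}

```text
t: 25.33
eef_pos: [615.9, 108.8, 141.3]
tcp_rot: [3.14, -0.001, 1.383]
ft_force: [-0.8, -0.0, -3.7]
opening: 0.246
```

```bash
python3 snap.py 20 200 135 170 135; python3 -c "
from h import *
save('wrist','w20')"
```

```text
25.4333 [615.4 108.7 140.2] [ 3.142 -0.     1.382] [ 0.7 -0.7 -2.2] [0.05 0.03 0.01] 0.2501856928949065
```

View pics/c20.png

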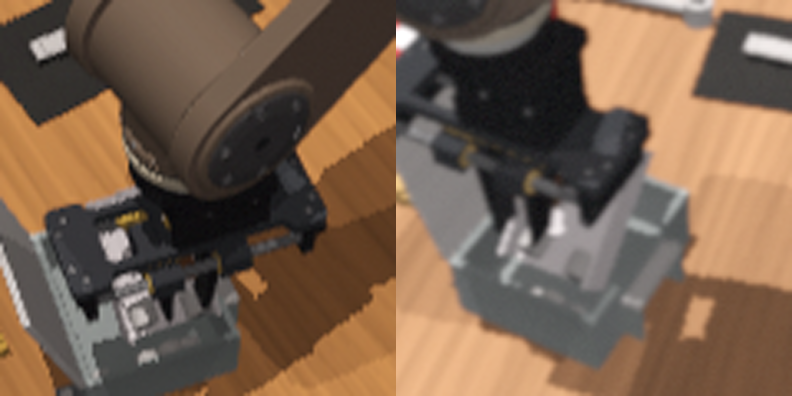

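View pics/w20.png

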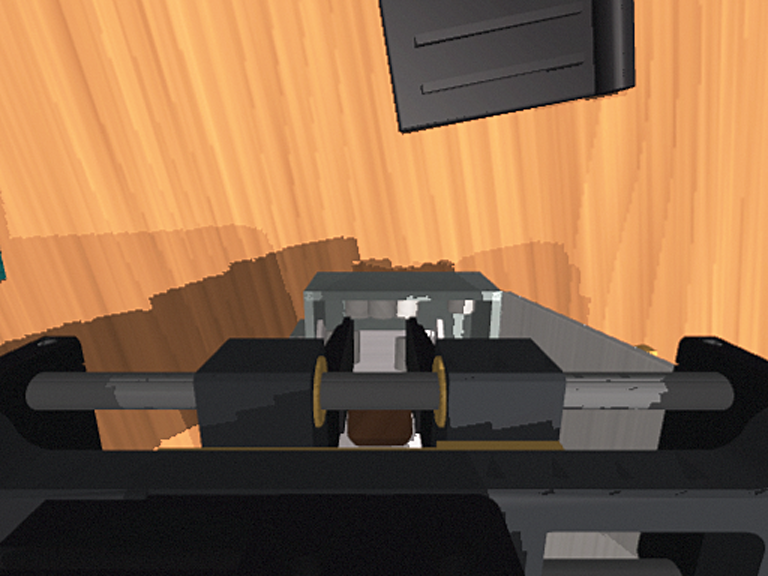

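Emit:
{"op": "drive_tool", "data": {
  "commands": [
    {"dx": 0,"dy": 0,"dz": -15,"yaw": 0},
    {"dx": 0,"dy": 0,"dz": -15,"yaw": 0},
    {"dx": 0,"dy": 0,"dz": -9,"yaw": 0},
    {"dx": 1.3,"dy": 7,"dz": 0,"yaw": 0},
    {"dx": 1.3,"dy": 7,"dz": 0,"yaw": 0}
  ]
}}

```text
t: 25.9
eef_pos: [618.1, 122.4, 100.9]
tcp_rot: [-3.141, 0.001, 1.382]
ft_force: [-0.8, -4.2, -4.0]
opening: 0.246
```

Emit:
{"op": "drive_tool", "data": {
  "commands": [
    {"dx": 1.1,"dy": 6,"dz": 0,"yaw": 0},
    {"dx": 1.1,"dy": 6,"dz": -1,"yaw": 0},
    {"dx": 1.1,"dy": 6,"dz": -2,"yaw": 0},
    {"dx": 1.1,"dy": 6,"dz": -3,"yaw": 0},
    {"dx": 0,"dy": 0,"dz": 0,"yaw": 0}
  ]
}}

```text
t: 26.32
eef_pos: [622.3, 147.7, 94.3]
tcp_rot: [-3.141, 0.0, 1.383]
ft_force: [-0.8, -4.0, -4.6]
opening: 0.25
```

```bash
python3 snap.py 21 200 135 170 135
```

```text
26.4167 [622.3 146.9  94.8] [-3.141  0.     1.383] [-1.9 -3.9 -4.4] [-0.74  0.3  -0.07] 0.24382401856555858
```

Emit:
{"op": "drive_tool", "data": {
  "commands": [
    {"dx": -1.5,"dy": -8,"dz": 2,"yaw": 0},
    {"dx": -2,"dy": -11,"dz": 3,"yaw": 0},
    {"dx": -1.5,"dy": -8,"dz": 12,"yaw": 0},
    {"dx": 0,"dy": 0,"dz": -10,"yaw": 0},
    {"dx": 0,"dy": 0,"dz": 12,"yaw": 0}
  ]
}}

```text
t: 26.83
eef_pos: [616.5, 118.6, 112.4]
tcp_rot: [-3.139, 0.001, 1.381]
ft_force: [-1.0, -1.5, -3.5]
opening: 0.248
```

Emit:
{"op": "drive_tool", "data": {
  "commands": [
    {"dx": 0,"dy": 0,"dz": 12,"yaw": 0},
    {"dx": 0,"dy": 0,"dz": 12,"yaw": 0},
    {"dx": 0,"dy": 0,"dz": 0,"yaw": 0}
  ]
}}

```text
t: 27.08
eef_pos: [618.9, 120.2, 141.6]
tcp_rot: [3.137, -0.002, 1.383]
ft_force: [1.2, 0.3, -2.7]
opening: 0.248
```

```bash
python3 snap.py 22 200 135 170 135; python3 -c "
from h import *
save('wrist','w22')"
```

```text
27.1833 [617.8 120.1 139.1] [ 3.140e+00 -1.000e-03  1.383e+00] [-0.2 -0.  -2.7] [ 0.08  0.06 -0.03] 0.24859221415623572
```

View pics/c21.png

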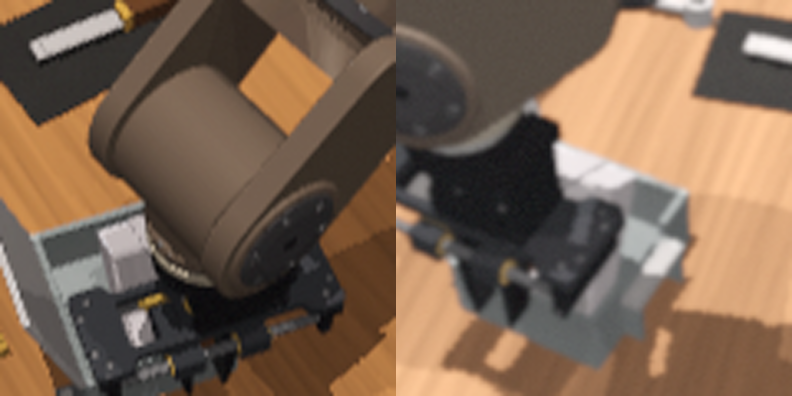

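View pics/c22.png

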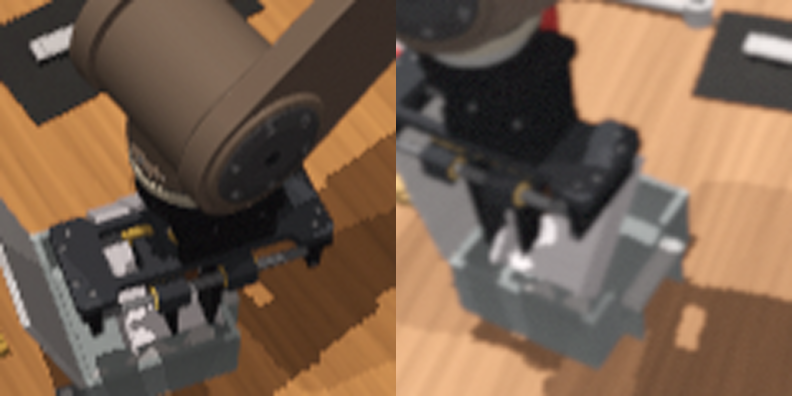

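View pics/w22.png

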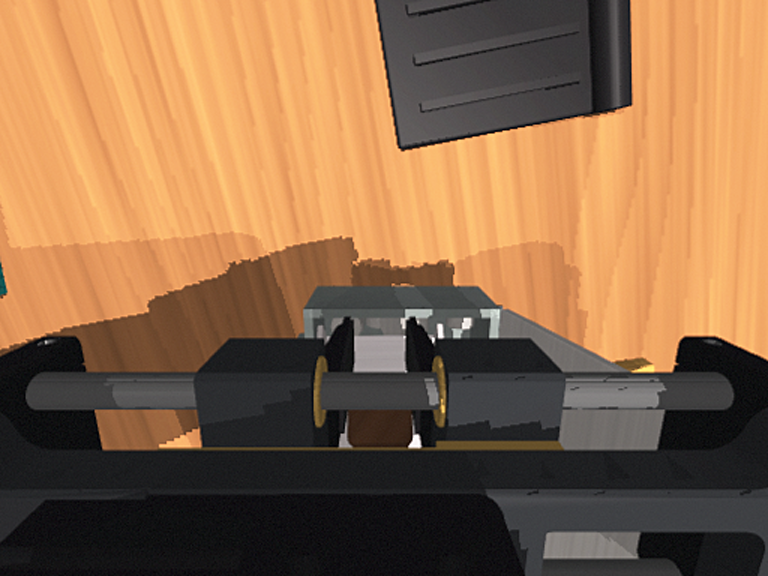

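Emit:
{"op": "drive_tool", "data": {
  "commands": [
    {"dx": -1,"dy": -5,"dz": 20,"yaw": 0},
    {"dx": -1,"dy": -5,"dz": 25,"yaw": 0},
    {"dx": 0,"dy": 0,"dz": 30,"yaw": 0},
    {"dx": 0,"dy": 0,"dz": 30,"yaw": 0},
    {"dx": 0,"dy": 0,"dz": 10,"yaw": 0}
  ]
}}

```text
t: 27.65
eef_pos: [616.5, 109.9, 256.8]
tcp_rot: [3.137, -0.001, 1.383]
ft_force: [0.2, 0.1, -1.6]
opening: 0.251
```

```bash
python3 snap.py 23 200 135 170 135; python3 -c "
from h import *
save('wrist','w23')"
```

```text
27.75 [616.  109.9 254.2] [ 3.139e+00 -1.000e-03  1.383e+00] [-0.8  0.4 -3.9] [ 0.09  0.06 -0.03] 0.24578759776446343
```

View pics/c23.png

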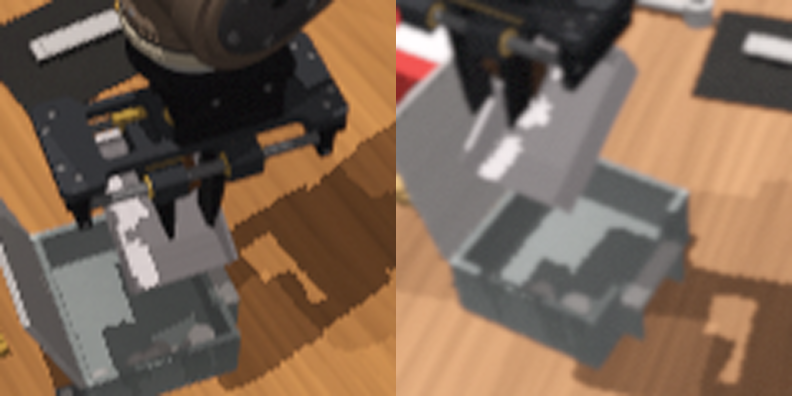

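View pics/w23.png

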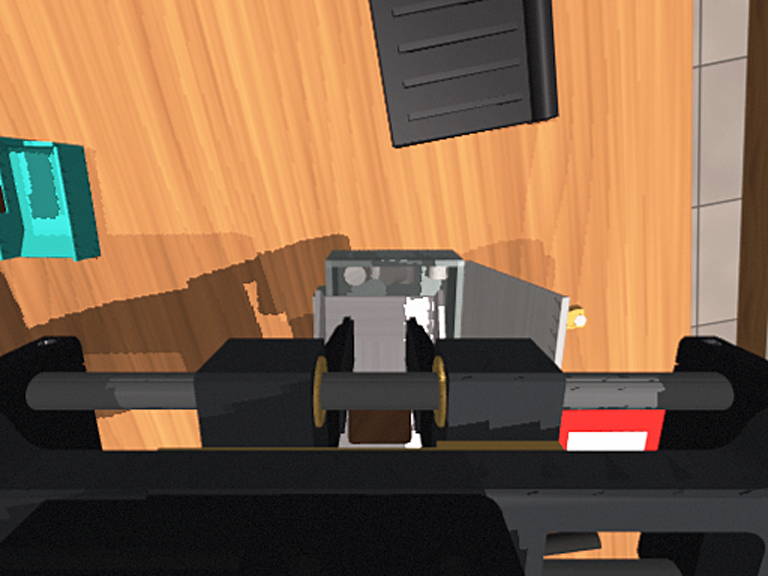

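Emit:
{"op": "drive_tool", "data": {
  "commands": [
    {"dx": 3.8,"dy": 20.1,"dz": 0,"yaw": 0},
    {"dx": 3.8,"dy": 20.1,"dz": 0,"yaw": 0},
    {"dx": 3.8,"dy": 20.1,"dz": 0,"yaw": 0},
    {"dx": 3.8,"dy": 20.1,"dz": 0,"yaw": 0},
    {"dx": 0,"dy": 0,"dz": 0,"yaw": 0}
  ]
}}

```text
t: 28.22
eef_pos: [630.3, 193.0, 249.8]
tcp_rot: [-3.138, 0.001, 1.385]
ft_force: [-0.1, 0.6, -3.9]
opening: 0.247
```

Emit:
{"op": "drive_tool", "data": {
  "commands": [
    {"dx": 0,"dy": 0,"dz": -35,"yaw": 0},
    {"dx": 0,"dy": 0,"dz": -35,"yaw": 0},
    {"dx": 0,"dy": 0,"dz": -35,"yaw": 0},
    {"dx": 0,"dy": 0,"dz": -34,"yaw": 0},
    {"dx": 0,"dy": 0,"dz": 0,"yaw": 0}
  ]
}}

```text
t: 28.63
eef_pos: [628.1, 189.8, 106.5]
tcp_rot: [-3.134, 0.003, 1.383]
ft_force: [0.7, -0.7, -2.4]
opening: 0.253
```

```bash
python3 snap.py 24 205 150 150 150
```

```text
28.7333 [629.4 189.6 111.1] [-3.137e+00  2.000e-03  1.383e+00] [-0.4 -0.1 -1.6] [ 0.01  0.05 -0.01] 0.2539895873262875
```

View pics/c24.png

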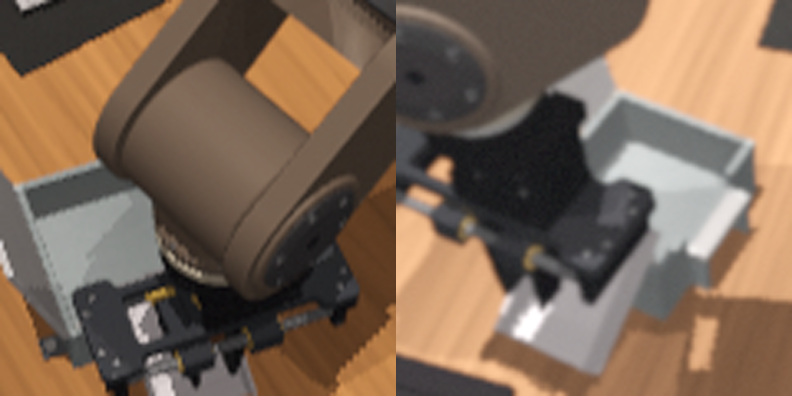

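Emit:
{"op": "drive_tool", "data": {
  "commands": [
    {"dx": -2.5,"dy": -13.3,"dz": 7,"yaw": 0},
    {"dx": -2,"dy": -10.7,"dz": 7.5,"yaw": 0},
    {"dx": -2,"dy": -10.7,"dz": 7.5,"yaw": 0},
    {"dx": -2.3,"dy": -12.2,"dz": 5,"yaw": 0},
    {"dx": -2.3,"dy": -12.2,"dz": 3.6,"yaw": 0}
  ]
}}

```text
t: 29.15
eef_pos: [619.7, 129.4, 146.5]
tcp_rot: [3.14, -0.001, 1.382]
ft_force: [-0.1, -0.3, -1.7]
opening: 0.254
```

```bash
python3 snap.py 25 205 150 150 150
```

```text
29.25 [619.7 128.6 146.1] [ 3.14 -0.    1.38] [-0.1  0.5 -2.7] [ 0.03  0.08 -0.04] 0.2501403995318272
```

View pics/c25.png

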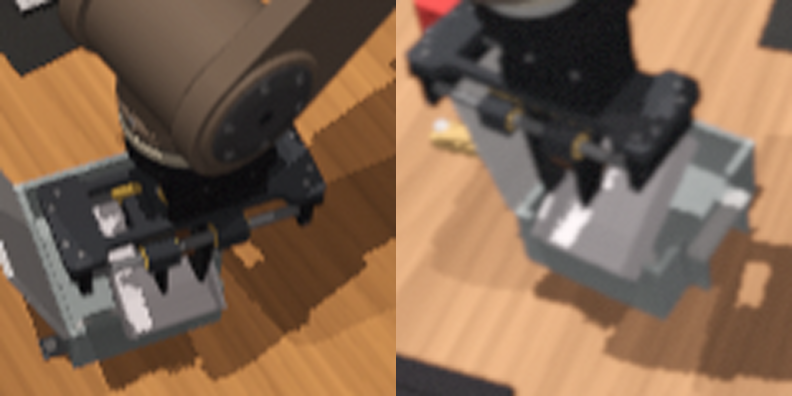

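```bash
python3 - <<'E'
from h import *
c=np.array([614.3,34.9]);a=np.radians(-10.66);ex=np.array([np.cos(a),np.sin(a)]);ey=np.array([-ex[1],ex[0]])
for s,d in (((242.9,251.5),(189.1,222.7)),((272.3,240.9),(222.4,233.3))):
    P=tri([ray('scene',s),ray('side',d)]); q=P[:2]-c; print('lip local',(q@ex).round(1),(q@ey).round(1),P[2].round(1))
q=env.state()['eef_pos'][:2]-c; print('knob',q@ex,q@ey)
E
```

```text
lip local 29.7 101.3 81.4
lip local -54.5 90.3 71.6
knob -12.06891280552034 93.11661863709622
```

Emit:
{"op": "drive_tool", "data": {
  "commands": [
    {"dx": 0,"dy": 0,"dz": -6,"yaw": 0},
    {"dx": -2.2,"dy": -11.8,"dz": 1,"yaw": 0},
    {"dx": -2.2,"dy": -11.8,"dz": 0,"yaw": 0},
    {"dx": -1.6,"dy": -8.3,"dz": -1,"yaw": 0},
    {"dx": -1.6,"dy": -8.3,"dz": -2,"yaw": 0}
  ]
}}

```text
t: 29.67
eef_pos: [612.4, 90.1, 137.2]
tcp_rot: [3.14, -0.001, 1.382]
ft_force: [1.1, 1.8, 7.5]
opening: 0.248
```

Emit:
{"op": "drive_tool", "data": {
  "commands": [
    {"dx": -1.6,"dy": -8.3,"dz": -3,"yaw": 0},
    {"dx": -1.6,"dy": -8.3,"dz": -3,"yaw": 0},
    {"dx": 0,"dy": 0,"dz": 0,"yaw": 0}
  ]
}}

```text
t: 29.92
eef_pos: [609.0, 72.2, 131.0]
tcp_rot: [3.14, 0.001, 1.381]
ft_force: [0.3, -4.6, 6.9]
opening: 0.249
```

```bash
python3 snap.py 26 205 150 150 150
```

```text
30.0167 [609.   72.6 131. ] [3.141e+00 1.000e-03 1.382e+00] [-0.4 -4.2  6.5] [-1.   -0.11 -0.02] 0.2517150264382469
```

View pics/c26.png

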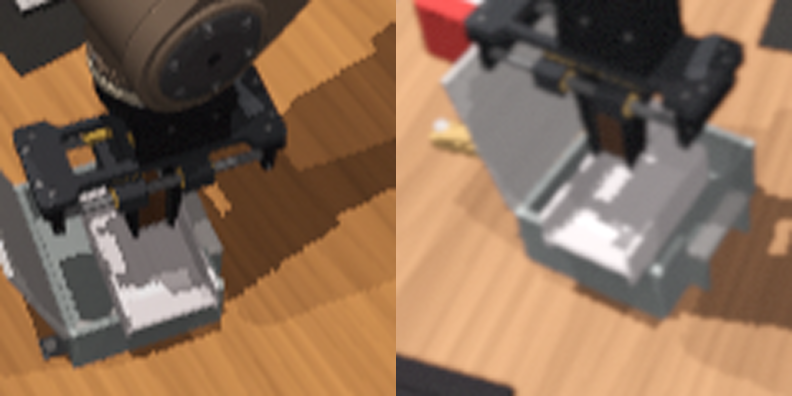

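Emit:
{"op": "drive_tool", "data": {
  "commands": [
    {"dx": 0,"dy": 0,"dz": 20,"yaw": 0},
    {"dx": 0,"dy": 0,"dz": 25,"yaw": 0},
    {"dx": -17,"dy": 26,"dz": 0,"yaw": 0},
    {"dx": -17,"dy": 26,"dz": 0,"yaw": 0},
    {"dx": -17,"dy": 26,"dz": 0,"yaw": 0}
  ]
}}

```text
t: 30.43
eef_pos: [556.5, 151.9, 175.0]
tcp_rot: [-3.14, 0.001, 1.381]
ft_force: [0.3, -0.1, -1.9]
opening: 0.254
```

Emit:
{"op": "drive_tool", "data": {
  "commands": [
    {"dx": -17,"dy": 26,"dz": 0,"yaw": 0},
    {"dx": -17,"dy": 26,"dz": 0,"yaw": 0},
    {"dx": -17,"dy": 26,"dz": 0,"yaw": 0},
    {"dx": -17,"dy": 26,"dz": 0,"yaw": 0},
    {"dx": -15,"dy": 26,"dz": 0,"yaw": 0}
  ]
}}

```text
t: 30.85
eef_pos: [473.1, 282.3, 174.9]
tcp_rot: [-3.14, 0.002, 1.382]
ft_force: [0.4, 0.5, -2.0]
opening: 0.251
```

Emit:
{"op": "drive_tool", "data": {
  "commands": [
    {"dx": 0,"dy": 0,"dz": -30,"yaw": 0},
    {"dx": 0,"dy": 0,"dz": -30,"yaw": 0},
    {"dx": 0,"dy": 0,"dz": -15,"yaw": 0},
    {"dx": 0,"dy": 0,"dz": 0,"yaw": 0}
  ]
}}

```text
t: 31.18
eef_pos: [472.7, 280.9, 97.1]
tcp_rot: [-3.136, 0.005, 1.383]
ft_force: [0.5, 0.4, -3.3]
opening: 0.249
```

```bash
python3 snap.py 27 205 135 170 135;  python3 - <<'E'
from h import *
a=cv2.imread('pics/raw_scene27.png') if 0 else cv2.imread('pics/raw_s27.png'); b=cv2.imread('pics/raw_d27.png')
c=lambda im,x0,y0:cv2.resize(im[y0:y0+120,x0:x0+120],None,fx=3.3,fy=3.3,interpolation=cv2.INTER_CUBIC)
cv2.imwrite('pics/c27b.png',np.hstack([c(a,270,200),c(b,180,230)]))
E
```

```text
31.2833 [474.6 281.6 100.4] [-3.140e+00  1.000e-03  1.382e+00] [ 0.1  0.5 -2.3] [-0.02  0.02  0.02] 0.24846143796910253
```

View pics/c27.png

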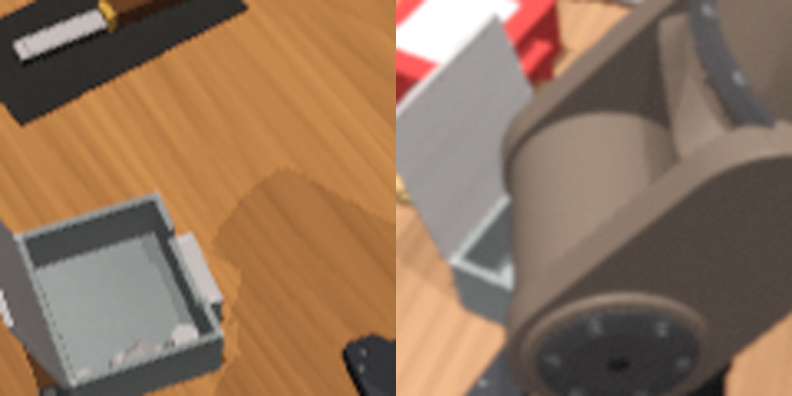

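View pics/c27b.png

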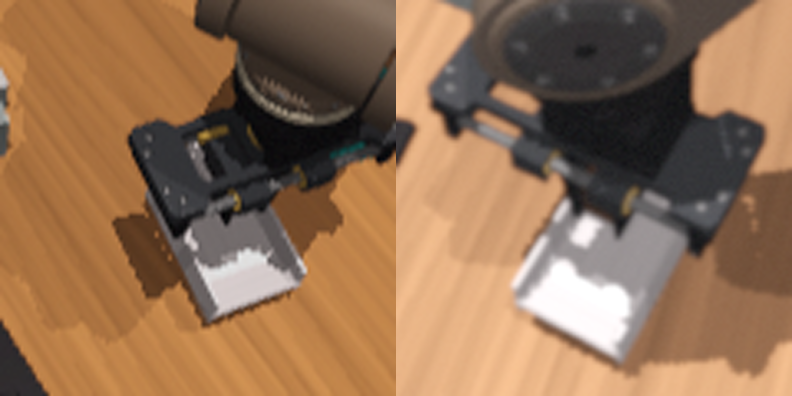

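Emit:
{"op": "drive_tool", "data": {
  "commands": [
    {"dx": 0,"dy": 0,"dz": -8,"yaw": 0},
    {"dx": 0,"dy": 0,"dz": -6,"yaw": 0},
    {"dx": 0,"dy": 0,"dz": -5,"yaw": 0},
    {"dx": 0,"dy": 0,"dz": -3,"yaw": 0},
    {"dx": 0,"dy": 0,"dz": 0,"yaw": 0}
  ]
}}

```text
t: 31.7
eef_pos: [474.7, 282.0, 78.3]
tcp_rot: [-3.141, 0.0, 1.382]
ft_force: [0.6, 0.3, -3.4]
opening: 0.251
```

```bash
python3 snap.py 28 270 200 180 230
```

```text
31.8 [474.9 282.2  78.8] [ 3.141 -0.     1.382] [ 0.2  0.3 -2.5] [-0.03 -0.    0.03] 0.2538894269641611
```

View pics/c28.png

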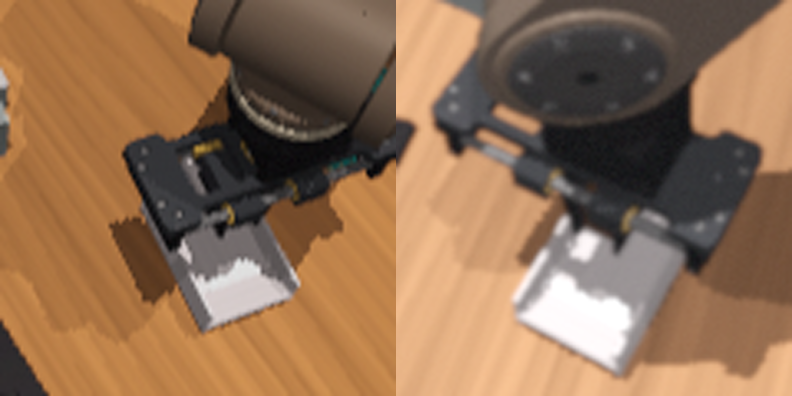

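Emit:
{"op": "drive_tool", "data": {
  "commands": [
    {"dx": 0,"dy": 0,"dz": -2,"yaw": 0},
    {"dx": 0,"dy": 0,"dz": -2,"yaw": 0},
    {"dx": 0,"dy": 0,"dz": 0,"yaw": 0}
  ]
}}

```text
t: 32.05
eef_pos: [474.7, 282.2, 74.5]
tcp_rot: [-3.141, 0.0, 1.383]
ft_force: [-0.8, -0.5, -2.3]
opening: 0.252
```

Emit:
{"op": "drive_tool", "data": {
  "commands": [
    {"dx": 0,"dy": 0,"dz": -2,"yaw": 0},
    {"dx": 0,"dy": 0,"dz": -1,"yaw": 0},
    {"dx": 0,"dy": 0,"dz": 0,"yaw": 0}
  ]
}}

```text
t: 32.3
eef_pos: [474.8, 282.1, 71.5]
tcp_rot: [-3.141, 0.0, 1.382]
ft_force: [0.0, -0.3, -2.1]
opening: 0.249
```

Emit:
{"op": "drive_tool", "data": {
  "commands": [
    {"dx": 0,"dy": 0,"dz": -2,"yaw": 0},
    {"dx": 0,"dy": 0,"dz": -2,"yaw": 0},
    {"dx": 0,"dy": 0,"dz": 0,"yaw": 0}
  ]
}}

```text
t: 32.55
eef_pos: [474.8, 281.9, 69.6]
tcp_rot: [3.141, -0.0, 1.383]
ft_force: [-6.5, -6.4, 22.0]
opening: 0.249
```

Emit:
{"op": "drive_tool", "data": {
  "commands": [
    {"dx": 0,"dy": 0,"dz": -2,"yaw": 0},
    {"dx": 0,"dy": 0,"dz": -1,"yaw": 0},
    {"dx": 0,"dy": 0,"dz": 0,"yaw": 0}
  ]
}}

```text
t: 32.8
eef_pos: [475.0, 282.7, 67.8]
tcp_rot: [3.14, -0.002, 1.382]
ft_force: [-10.1, -2.6, 36.8]
opening: 0.25
```

```bash
python3 snap.py 29 270 200 180 230
```

```text
32.9 [475.  282.7  67.8] [ 3.140e+00 -2.000e-03  1.382e+00] [-10.   -2.   36.5] [-0.35  2.35 -0.02] 0.253693445586063
```

View pics/c29.png

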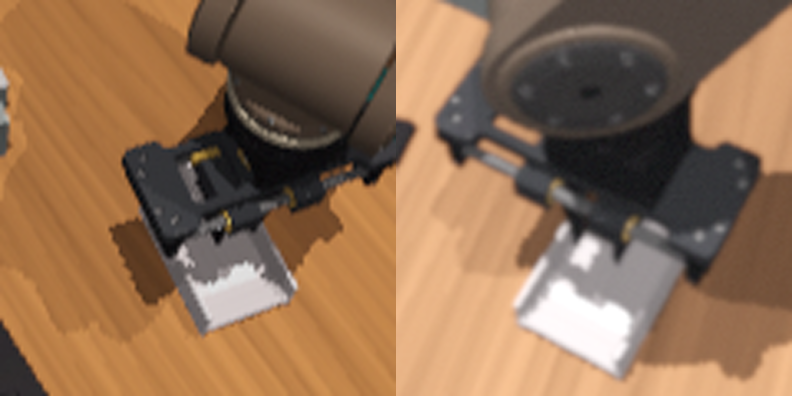

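Emit:
{"op": "drive_tool", "data": {
  "commands": [
    {"dx": 0,"dy": 0,"dz": 1.5,"yaw": 0},
    {"dx": 0,"dy": 0,"dz": 1.5,"yaw": 0},
    {"dx": 0,"dy": 0,"dz": 0,"yaw": 0}
  ]
}}

```text
t: 33.15
eef_pos: [475.0, 282.2, 68.0]
tcp_rot: [3.141, -0.0, 1.383]
ft_force: [0.2, 0.6, -1.4]
opening: 0.251
```

Emit:
{"op": "drive_tool", "data": {
  "commands": [
    {"dx": 0,"dy": 0,"dz": 0,"yaw": 0},
    {"dx": 0,"dy": 0,"dz": 0,"yaw": 0},
    {"dx": 0,"dy": 0,"dz": 0,"yaw": 0},
    {"dx": 0,"dy": 0,"dz": 0,"yaw": 0},
    {"dx": 0,"dy": 0,"dz": 0,"yaw": 0}
  ],
  "grip": 1
}}

```text
t: 33.57
eef_pos: [474.9, 282.1, 67.6]
tcp_rot: [-3.142, 0.0, 1.382]
ft_force: [-1.2, -0.6, -0.4]
opening: 0.548
```

Emit:
{"op": "drive_tool", "data": {
  "commands": [
    {"dx": 0,"dy": 0,"dz": 0,"yaw": 0},
    {"dx": 0,"dy": 0,"dz": 15,"yaw": 0},
    {"dx": 0,"dy": 0,"dz": 30,"yaw": 0},
    {"dx": 0,"dy": 0,"dz": 40,"yaw": 0},
    {"dx": 0,"dy": 0,"dz": 40,"yaw": 0}
  ]
}}

```text
t: 33.98
eef_pos: [474.3, 281.9, 193.7]
tcp_rot: [-3.14, 0.001, 1.382]
ft_force: [0.1, 0.1, 0.6]
opening: 0.893
```

Emit:
{"op": "drive_tool", "data": {
  "commands": [
    {"dx": 10,"dy": -15,"dz": 40,"yaw": 0},
    {"dx": 15,"dy": -35,"dz": 0,"yaw": 0},
    {"dx": 15,"dy": -35,"dz": 0,"yaw": 0},
    {"dx": 15,"dy": -35,"dz": 0,"yaw": 0},
    {"dx": 0,"dy": 0,"dz": 0,"yaw": 0}
  ]
}}

```text
t: 34.4
eef_pos: [531.3, 158.3, 230.9]
tcp_rot: [3.14, 0.001, 1.379]
ft_force: [-0.7, -0.6, -0.1]
opening: 1.0
```

```bash
python3 snap.py 30 270 200 180 230;  python3 -c "
from h import *
save('wrist','w30')"
```

```text
34.5 [529.7 161.8 230.6] [-3.141 -0.     1.38 ] [-0.2  0.4 -0.1] [-0.05  0.05 -0.02] 0.9993236986625992
```

View pics/c30.png

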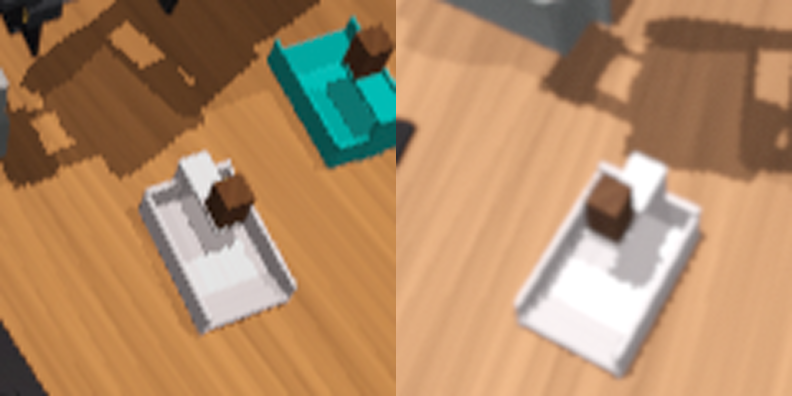

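View pics/w30.png

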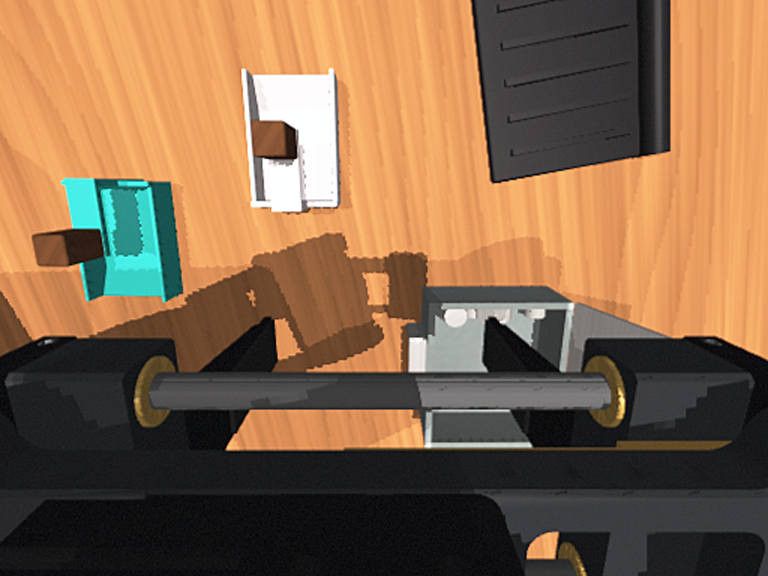

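Emit:
{"op": "drive_tool", "data": {
  "commands": [
    {"dx": 12,"dy": -30,"dz": 15,"yaw": 0},
    {"dx": 15,"dy": -35,"dz": 15,"yaw": 0},
    {"dx": 15,"dy": -35,"dz": 0,"yaw": 0},
    {"dx": 15,"dy": -35,"dz": 0,"yaw": 0},
    {"dx": 0,"dy": 0,"dz": 0,"yaw": 0}
  ]
}}

```text
t: 34.97
eef_pos: [588.1, 24.5, 260.6]
tcp_rot: [3.14, 0.001, 1.381]
ft_force: [-0.2, 0.3, 0.5]
opening: 1.003
```

```bash
python3 snap.py 31 200 135 170 135;  python3 - <<'E'
from h import *
im=save('wrist','w31')
cv2.imwrite('pics/w31c.png',cv2.resize(im[60:240,170:370,::-1],None,fx=3.5,fy=3.3,interpolation=cv2.INTER_CUBIC))
E
```

```text
35.0667 [586.3  28.1 260.3] [-3.141 -0.     1.382] [-0.6  0.9  0.4] [-0.07  0.07 -0.01] 1.0030773687466061
```

View pics/w31c.png

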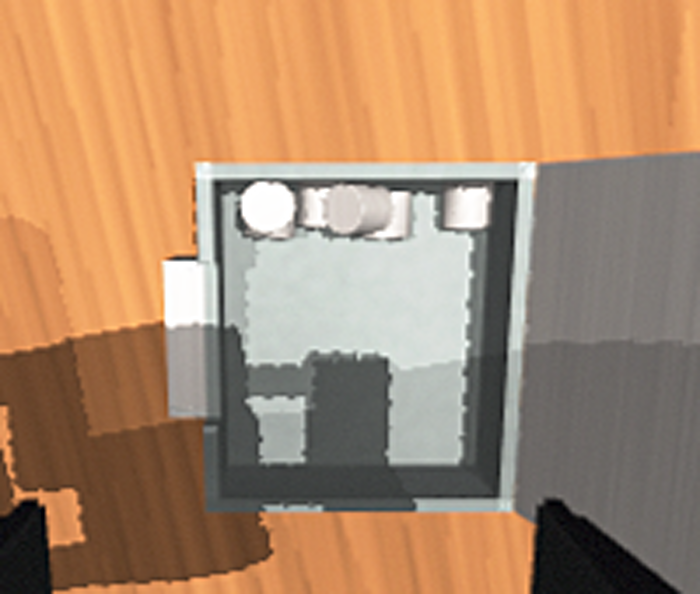

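View pics/w31.png

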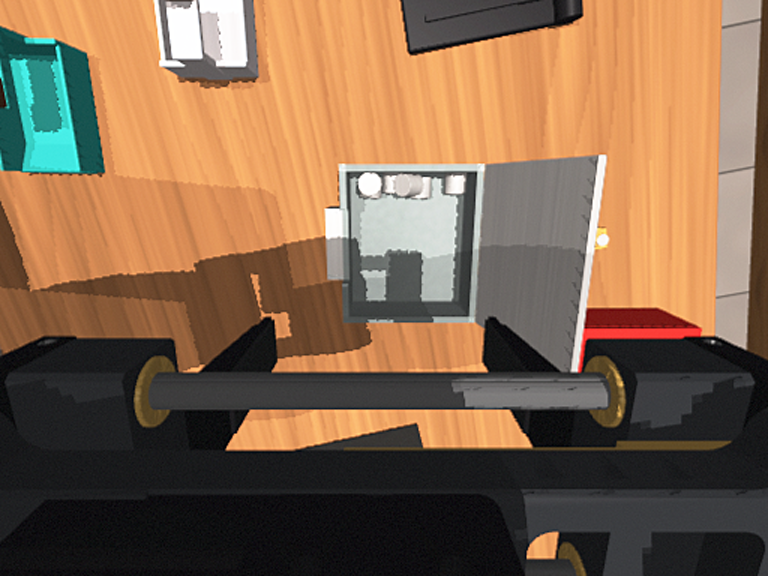

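View pics/s31.png

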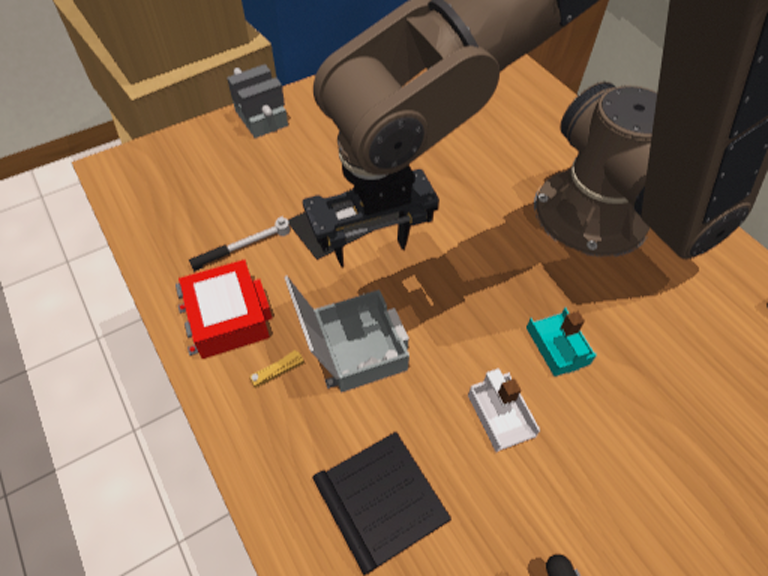

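Emit:
{"op": "drive_tool", "data": {
  "commands": [
    {"dx": 0,"dy": 0,"dz": -25,"yaw": 0},
    {"dx": 0,"dy": 0,"dz": -30,"yaw": 0},
    {"dx": 0,"dy": 0,"dz": -25,"yaw": 0},
    {"dx": 0,"dy": 0,"dz": 0,"yaw": 0}
  ]
}}

```text
t: 35.45
eef_pos: [583.8, 30.0, 176.6]
tcp_rot: [-3.135, 0.001, 1.385]
ft_force: [-0.8, 0.1, -0.4]
opening: 1.002
```

```bash
python3 - <<'E'
from h import *
im=save('wrist','w32')
cv2.imwrite('pics/w32c.png',cv2.resize(im[40:140,200:360,::-1],None,fx=5,fy=5,interpolation=cv2.INTER_CUBIC))
r=env.trace('bush0','wrist'); print([(np.round(x['pixel']).tolist(),round(x['conf'],2),int(x['pixels'].sum())) for x in r])
E
```

```text
[([281.0, 127.0], 0.84, 411), ([319.0, 122.0], 0.82, 350), ([246.0, 123.0], 0.8, 298), ([266.0, 119.0], 0.64, 166), ([256.0, 135.0], 0.52, 29), ([294.0, 125.0], 0.5, 125)]
```

View pics/w32c.png

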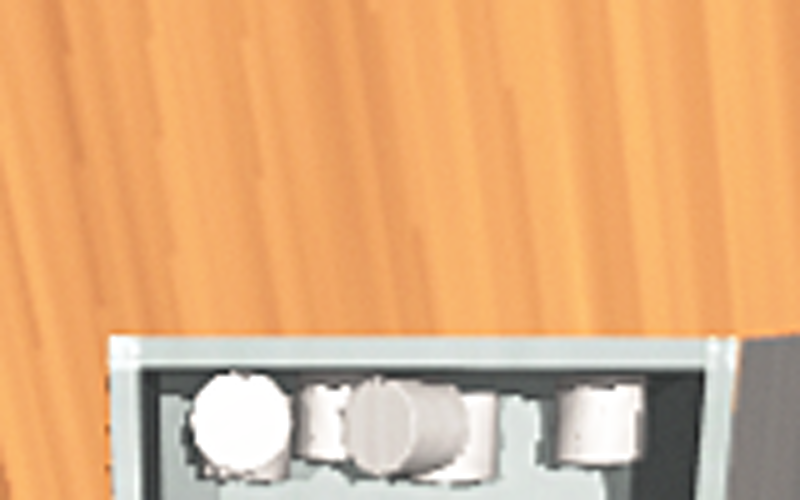

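Emit:
{"op": "drive_tool", "data": {
  "commands": [
    {"dx": 0,"dy": 0,"dz": 30,"yaw": 0},
    {"dx": 0,"dy": 0,"dz": 35,"yaw": 0},
    {"dx": 0,"dy": 0,"dz": 25,"yaw": 0},
    {"dx": 0,"dy": 0,"dz": 0,"yaw": 0}
  ]
}}

```text
t: 35.88
eef_pos: [588.2, 28.7, 278.4]
tcp_rot: [3.131, -0.001, 1.384]
ft_force: [0.8, 0.9, 0.5]
opening: 1.001
```

```bash
python3 snap.py 33 180 80 150 150; python3 -c "
from cell import env
print(env.job_done())"
```

```text
35.9833 [586.6  28.6 273.3] [ 3.137e+00 -1.000e-03  1.383e+00] [ 0.4  0.4 -0.9] [-0.07  0.08 -0.02] 0.9998998463289664
the job is handed in; nothing more can be done
None
```

View pics/d33.png

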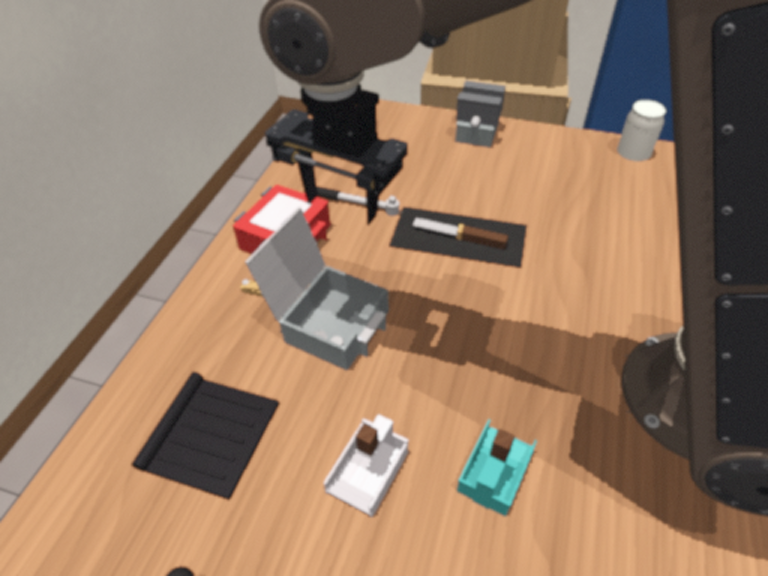

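The job is done and handed in at about 36 s of the 72 s allowed.

- **Lid:** I lifted it through the slot with the pry blade and swung it back to its stop. I felt about 11 N there.
- **Blade:** I laid it back flat on the mat.
- **Bushings:** The moves allow no tilting, so I tipped the scoop by pressing its mouth against the inside of the box's side wall. It took three presses.
- **Scoop:** I levelled it against the wall's edge and stood it upright on the bench, clear of the box and the mat.

**Last checks:**
- **Pictures:** The final side and scene views show the lid leaning back, the blade flat on the mat, and the scoop upright and empty. The wrench, footrest, gauges and look-alikes appear where they were.
- **Count:** A close wrist view gave six bushing detections inside the box. One of them lies mostly under another and was found with only 0.52 confidence. The scoop is empty and no bushing shows on the bench.
- **Off plan:** The knob slipped about 5 mm in the grip during pouring. The scoop therefore met the bench lower than expected, with a brief press of about 37 N at the wrist, which I eased off before letting go. No stated limit was seen to be passed.

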